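# Set up the pantograph engraver: packing bars, blank and pattern

### The arm

A 6-joint arm with a two-finger parallel gripper is mounted at the origin on the work surface. World frame = base frame: x ahead of the robot, y to its left, z up, the work surface at z = 0. Lengths are in m, angles in rad, forces in N, time in s.
With the tool pointing down it reaches from about 0.35 to 0.775 m from the base axis. Payload 7.3 kg.
Tool frame: the origin (TCP) lies on the centre line of the jaws, within the pads' length; the fingertips stand 14 mm ahead of it and the grasp point (between the pads) lies 5 mm behind it; z points along the fingers, y is the direction in which the jaws open and shut (so a half turn about z gives the same grasp; the last joint's range is limited). The gripper opens to 92 mm and grips with 3 to 60 N. Pads are 19 mm wide; open, the fingers measure 130 mm over their backs; the gripper's body (75 mm by 190 mm) begins 47 mm behind the grasp point.
Start: joints at [1.098, 0.342, 1.524, -0, 1.275, -0.146], TCP at [0.169, 0.497, 0.241] pointing down, gripper open.
Joint ranges: [-2.53, 2.53], [-0.77, 2.02], [0.04, 2.7], [-1, 4.14], [0.28, 2.66], [-3.11, 3.11]. Speed limits (rad/s): [2.57, 2.57, 3.14, 3.14, 3.14, 3.14].

### API

Orientations are given as [roll, pitch, yaw] about the fixed x, y, z axes, in that order (R = Rz(yaw) Ry(pitch) Rx(roll)).
In Python, from cell import telemetry, cams, robot gives the robot as it stands.
- The arm moves only by the tool servo_tool, never from a script. Its argument "targets" is text: rows parted by semicolons, each of 4 numbers parted by spaces: the shift along the tool's x, y, z in mm, then the turn about the tool's z in rad. In form: x y z yaw; .... A call has 1 to 20 rows; each row shifts and turns the pose as measured when the row begins, along the tool's axes as they then stand; what a row does not reach is not made up. A row lasts 1/8 s, in which the tool goes at most 62.5 mm and 10.7 degrees, less where a joint would pass 70% of its speed; a pose out of reach is approached as far as the arm can. A call with a gripper value outside its range is refused whole. "hand" is the opening, from 0 (shut) to 1 (fully open), set as the call begins (left out, the last holds). The fingers move at their own pace and stop on an object; "squeeze" is the grip in N (left out, the last holds). Time passes only in rows, so rows that do not move let the fingers close. It gives the time, the measured TCP pose, the force and the opening at its end, in the units of the state.
- telemetry.observe(): the state, without advancing time (a new reading comes with each control period).
- cams.read_camera(name): name is "scene" or "top"; returns a dict with "color" (420x560x3 uint8, red, green, blue), "K" (3x3 intrinsics, pixels), "k1" (the pictures are not rectified: a ray, as slopes to the right and down, at radius r is drawn at 1 + k1 r^2 times it, then the intrinsics apply), "R" (3x3) and "t" (3): a world point X has camera coordinates R X + t. Camera axes: x right, y down, z forward; pixel columns grow to the right and rows downward; lengths in m; the calibration is good to about 2 mm. A picture is of the moment at which its call begins. There is no depth.
- robot.hand_in(): hands the job in, once; it reports no verdict.
Trained networks look in a picture, given as the dict that the camera call returned (one of the last four; its "shot" number tells which), for a name from the list of things; names that differ only in an ending like _2 or _b are one class to them, and where a whole thing is asked for, a point or a joint stands for the part that bears it (a point fixed in the world has none). Each returns a list of dicts, best first, with "score" (0 to 1); they miss things now and then, are a little off and sometimes report something else, mostly with a low value. They report only what shows in the picture. A call takes as long as a camera call. They do not tell look-alikes from the thing itself.
- cams.cut_out(picture, query): "region" (420x560 bool, what is visible of it) and "extent" ([centre column, centre row, width, height] in pixels, round what is visible of it).
The state is a dict: "time": time; "qpos": joint angles; "qvel": joint speeds; "joint_efforts": joint torques, N m; "tool_pos": TCP position; "tool_rot": TCP orientation; "contact_force": force on the tool from outside, world axes, zero at the start; "torque": the same for the moment, N m; "opening": finger opening in m.
Only numpy, scipy, OpenCV 4.12 (cv2) and the standard library are available. Lean on these libraries where they do the work, as an engineer would, in place of code of your own. Each camera call takes 0.05 s, during which the arm holds its last target.

### The job

Set up the engraver for the next job: stand the two matching low packing bars in the two outlined seats of the slotted work table (either bar in either seat, along the outlines), then lay the aluminium blank flat on top of both bars, centred over the work table and lying crosswise to the bars. Set the pattern disc with the raised hub, hub up, in the middle of the round copy table. Leave the taller bar, the longer bar and the plain ring where they are, and let go of everything.

Things in the scene. Friction and masses are not known exactly. Their poses are not given: they have to be found in the camera images.
- low_a_c (a point): Centre (half-way up, 10 mm above its underside) of one of the two matching low packing bars: plain ground steel, 60 mm long (its x axis), 14 mm wide (y), 20 mm tall (z), standing on its narrow 60 x 14 mm face. Some 120 g.
- low_b_c (a point): Centre (half-way up) of the other matching low packing bar, identical to the first.
- tall_c (a point): Centre (half-way up) of an odd steel bar, not wanted: 60 mm long (its x axis), 14 mm wide (y), 38 mm tall (z), standing on its narrow 60 x 14 mm face.
- long_c (a point): Centre (half-way up) of another odd steel bar, not wanted: 90 mm long (its x axis), 14 mm wide (y), 28 mm tall (z), standing on its narrow 90 x 14 mm face.
- blank_c (a point): Centre (half-way up, 6 mm above its underside) of the blank: a flat aluminium plate 110 mm long (its x axis), 50 mm wide (y), 12 mm thick (z), lying flat on the bench. Some 130 to 250 g.
- pattern_c (a point): Centre (14 mm above its underside) of the pattern: a steel disc 60 mm in diameter and 8 mm thick with six dark dots, and on its middle a raised round hub 22 mm in diameter and 20 mm tall (28 mm over all), hub up, z up. Some 150 to 310 g.
- ring_c (a point): Centre (half-way up) of a plain steel ring, not wanted: 60 mm outside diameter, 28 mm hole, 14 mm tall.
- worktable: Work table, fixed: dark steel slab 120 mm (its x) by 140 mm (y), 15 mm high, three dark slot lines along x. Origin: middle of its underside, at bench height. Two seats outlined in white on top, each 68 mm along x by 22 mm along y, centred at x = 0, y = +36 and -36 mm; a bar stands along x. The blank lies on the bars over the middle, its length along y, underside 35 mm above the bench.
- copytable: Copy table, fixed to the bench: a round dark steel plate 120 mm in diameter, 18 mm high, flat top with a thin white circle 68 mm in diameter round its middle, where the pattern stands. Origin in the middle of its underside, at bench height.
Not all that is in view belongs to the job. What is shaped like the part that bears pattern_c but green, orange or pink is not meant.

How it is judged:
By the outcome, as a careful person would: the job done as asked, in the order asked, and still so for the second after the job is handed in, with the robot touching nothing.
It also fails if it takes over 96 s, if anything falls off the work surface, if the arm or the gripper's body presses on something with over 40 N, if the wrist force passes 120 N, or if a joint passes its speed limit or range.

## Working session

There is one attempt and no reset: what is moved stays moved. The work goes in short steps, Python scripts to look and compute and a tool call to move; the robot and the scene stay as the last step left them, time stands still between calls to the robot, and variables do not carry over. Pictures are saved under pics/ and viewed, and the job is handed in when it is done.

Besides the shell and the picture viewer there is one more tool, called as a command line: name --argument value ..., lists and objects as JSON in quotes. servo_tool: Moves the arm, as the interface text tells. Its arguments: {"type":"object","properties":{"targets":{"type":"string"},"hand":{"type":"number"},"squeeze":{"type":"number"}},"required":["targets"]}

```bash
ls; mkdir -p pics; python3 - <<'E'
from cell import telemetry, cams, robot
import cv2
s=telemetry.observe(); print(s)
for n in ("scene","top"):
    p=cams.read_camera(n); cv2.imwrite(f"pics/{n}0.png",p["color"][:,:,::-1])
    print(n,p["K"],p["k1"],p["R"],p["t"],p["shot"])
E
```

```text
pics
{'time': 0.0, 'qpos': array([ 1.09798823e+00,  3.42733789e-01,  1.52504770e+00,  1.86758228e-05,
        1.27537884e+00, -1.45941434e-01]), 'qvel': array([ 0.00144301, -0.00083886, -0.00208194, -0.00141047,  0.00021237,
        0.00047627]), 'joint_efforts': array([ 6.70685472e-05, -4.31248212e+01, -2.44215953e+01,  7.16966484e-02,
        5.60765737e-02, -4.72642068e-05]), 'tool_pos': array([0.16832915, 0.49686782, 0.24002849]), 'tool_rot': array([-3.14004424e+00, -2.45645907e-04,  2.81472035e+00]), 'contact_force': array([-0.04866836,  0.53173311,  0.05596354]), 'torque': array([0.03519762, 0.00778912, 0.04242406]), 'opening': 0.0918185109889127}
scene [[444.96028722   0.         274.63562932]
 [  0.         444.96028722 209.62635719]
 [  0.           0.           1.        ]] 0.004429089208972134 [[-0.38367029  0.9233407  -0.01546145]
 [ 0.72790399  0.29207359 -0.62036183]
 [-0.56828944 -0.24926885 -0.78416334]] [ 0.20613966 -0.25782521  1.34609987] 1
top [[485.50381261   0.         275.66871144]
 [  0.         485.50381261 210.49940487]
 [  0.           0.           1.        ]] 0.02419534179082768 [[-0.02763785 -0.9994683  -0.01729904]
 [-0.98028692  0.03048623 -0.1952131 ]
 [ 0.19563669  0.01156276 -0.98060828]] [-0.00480336  0.44035694  0.97517137] 2
```

View pics/scene0.png

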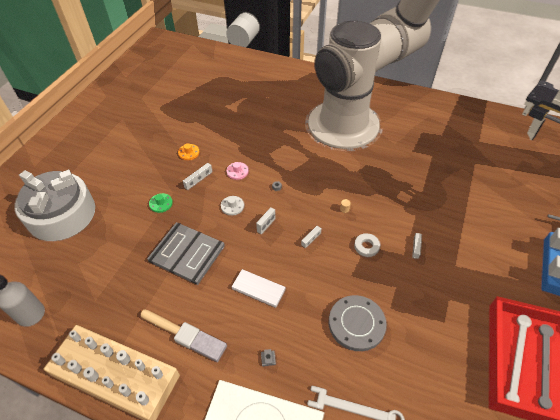

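View pics/top0.png

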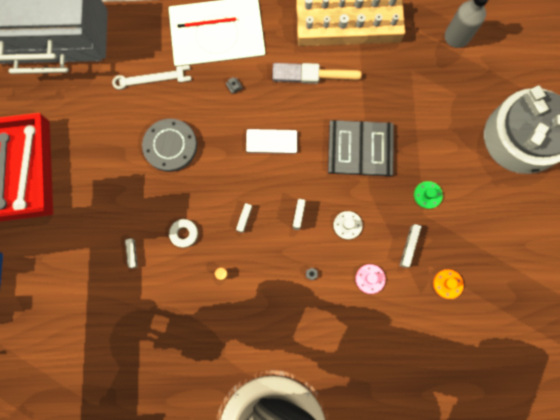

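```bash
cat > h.py <<'E'
import numpy as np, cv2
from cell import telemetry, cams, robot
def proj(p,X):
    X=np.atleast_2d(X); c=X@p["R"].T+p["t"]; s=c[:,:2]/c[:,2:]
    r2=(s**2).sum(1,keepdims=True); s=s*(1+p["k1"]*r2)
    return s@p["K"][:2,:2].T+p["K"][:2,2]
def back(p,uv,z):
    uv=np.atleast_2d(uv).astype(float); d=(uv-p["K"][:2,2])/np.diag(p["K"])[:2]; s=d.copy()
    for _ in range(10): s=d/(1+p["k1"]*(s**2).sum(1,keepdims=True))
    D=np.c_[s,np.ones(len(s))]@p["R"]; C=-p["R"].T@p["t"]
    return C+D*((z-C[2])/D[:,2])[:,None]
def crop(p,u,v,w,h,k,name):
    a=p["color"][max(0,v-h):v+h,max(0,u-w):u+w,::-1]
    cv2.imwrite(name,cv2.resize(a,None,fx=k,fy=k,interpolation=cv2.INTER_CUBIC))
E
python3 - <<'E'
from h import *
import pickle
P={n:cams.read_camera(n) for n in("scene","top")}
R={}
H=dict(low_a_c=.01,tall_c=.019,long_c=.014,blank_c=.006,pattern_c=.008,ring_c=.007,worktable=.0075,copytable=.009)
for n,p in P.items():
    for q in H:
        r=cams.cut_out(p,q); R[n,q]=r
        for d in r:
            if d["score"]<.2: continue
            m=d["region"].nonzero(); c=np.array([m[1].mean(),m[0].mean()])
            print(n,q,round(d["score"],2),np.round(d["extent"]),d["region"].sum(),np.round(back(p,c,H[q])[0]*1000))
pickle.dump((P,R),open("s0.pkl","wb"))
crop(P["scene"],300,210,140,80,2.8,"pics/c1.png")
crop(P["top"],290,220,180,70,2.2,"pics/c2.png")
print(telemetry.observe()["time"])
E
```

```text
scene low_a_c 0.53 [418. 244.  12.  26.] 190 [361. 293.  10.]
scene low_a_c 0.2 [358. 324.  55.  55.] 2457 [604. 217.  10.]
scene tall_c 0.78 [265. 223.  20.  24.] 247 [435. -68.  19.]
scene tall_c 0.39 [416. 245.  11.  28.] 185 [370. 292.  19.]
scene tall_c 0.21 [366. 245.  29.  18.] 455 [412. 183.  19.]
scene long_c 0.83 [199. 175.  28.  27.] 307 [ 360. -300.   14.]
scene blank_c 0.95 [258. 288.  49.  37.] 1022 [606. -11.   6.]
scene pattern_c 0.59 [264. 222.  22.  24.] 242 [429. -72.   8.]
scene pattern_c 0.58 [232. 204.  27.  22.] 362 [ 413. -171.    8.]
scene pattern_c 0.57 [239. 170.  22.  17.] 262 [ 297. -211.    8.]
scene pattern_c 0.53 [162. 204.  23.  20.] 369 [ 476. -347.    8.]
scene ring_c 0.95 [366. 245.  26.  22.] 448 [404. 181.   7.]
scene ring_c 0.35 [265. 224.  19.  27.] 227 [425. -71.   7.]
scene worktable 0.72 [186. 253.  78.  61.] 2814 [ 584. -208.    7.]
scene copytable 0.82 [357. 325.  56.  54.] 2526 [604. 216.   9.]
top low_a_c 0.66 [131. 254.  12.  27.] 224 [366. 294.  10.]
top tall_c 0.67 [297. 214.   3.  29.] 202 [434. -66.  19.]
top long_c 0.95 [410. 247.  19.  41.] 393 [ 361. -298.   14.]
top long_c 0.37 [170. 147.  57.  54.] 2345 [602. 215.  14.]
top blank_c 0.76 [271. 140.  47.  23.] 1126 [606. -11.   6.]
top pattern_c 0.89 [347. 226.  27.  28.] 618 [ 411. -170.    8.]
top pattern_c 0.81 [369. 278.  24.  27.] 630 [ 296. -211.    8.]
top pattern_c 0.69 [427. 195.  34.  27.] 623 [ 472. -349.    8.]
top pattern_c 0.59 [450. 284.  28.  29.] 653 [ 280. -373.    8.]
top ring_c 0.72 [185. 234.  28.  30.] 521 [404. 184.   7.]
top worktable 0.78 [360. 149.  66.  56.] 3413 [ 582. -209.    8.]
top copytable 0.96 [167. 148.  55.  54.] 2271 [604. 216.   9.]
1.0
```

View pics/c1.png

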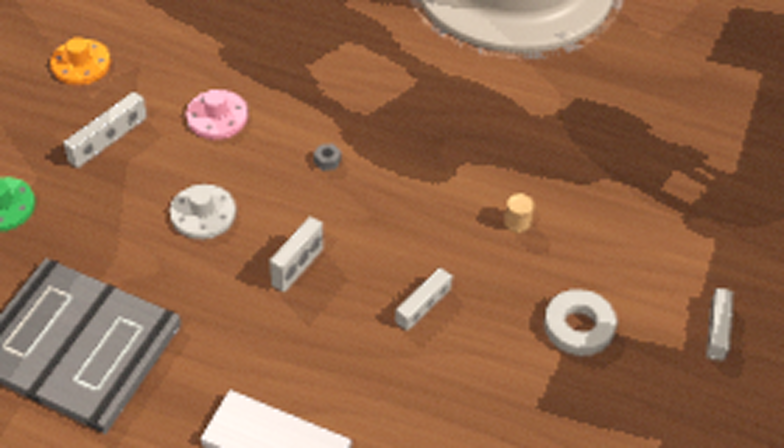

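View pics/c2.png

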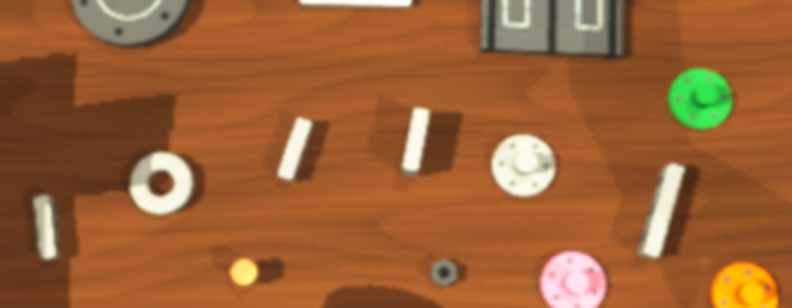

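```bash
cat >> h.py <<'E'
from scipy.optimize import minimize
def box(L,W,H,z0=0):
    return [np.array([[sx*L/2,sy*W/2,z] for sx in(-1,1) for sy in(-1,1) for z in(z0,z0+H)])]
def cyl(D,H,z0=0):
    a=np.linspace(0,2*np.pi,48,endpoint=False)
    return np.array([[D/2*np.cos(t),D/2*np.sin(t),z] for t in a for z in(z0,z0+H)])
def place(V,x,y,yaw,z=0):
    c,s=np.cos(yaw),np.sin(yaw); return V@np.array([[c,s,0],[-s,c,0],[0,0,1]])+[x,y,z]
S=6
def mask_of(p,pts,sat=None,pad=14):
    uv=np.vstack([proj(p,v) for v in pts]); lo=np.floor(uv.min(0)-pad).astype(int); hi=np.ceil(uv.max(0)+pad).astype(int)
    lo=np.maximum(lo,0); hi=np.minimum(hi,[560,420])
    a=p["color"][lo[1]:hi[1],lo[0]:hi[0]].astype(float)
    return lo,hi,a
def render(p,pts,lo,hi,z=0):
    n=(hi-lo)*S; im=np.zeros((n[1],n[0]),np.uint8)
    for v in pts:
        uv=(proj(p,v)-lo+0.5)*S-0.5
        h=cv2.convexHull(np.round(uv*16).astype(np.int32)); cv2.fillConvexPoly(im,h,255,shift=4)
    return cv2.resize(im,(hi-lo).tolist(),interpolation=cv2.INTER_AREA)/255.
def soft(a,g=None):
    mx=a.max(2); mn=a.min(2); s=1-mn/np.maximum(mx,1)
    return np.clip((0.48-s)/0.2,0,1)   # gray ->1, wood ->0
def fit(ps,parts,x0,z=0,yawfix=False,only=None):
    D=[]
    for p in ps:
        pts=[place(v,*x0,z) for v in parts]; lo,hi,a=mask_of(p,pts); m=soft(a)
        if only is not None:   # keep near model
            r=render(p,pts,lo,hi); k=cv2.dilate((r>.1).astype(np.uint8),np.ones((only,only))); m=m*k
        D.append((p,lo,hi,m))
    def f(q,full=False):
        q=[q[0]/1000,q[1]/1000,x0[2] if yawfix else q[2]/50]
        e=[]
        for p,lo,hi,m in D:
            r=render(p,[place(v,*q,z) for v in parts],lo,hi); e.append(np.abs(r-m).sum()/r.sum())
        return e if full else sum(e)
    q0=[x0[0]*1000,x0[1]*1000,x0[2]*50]
    best=min((minimize(f,np.array(q0)+d,method="Nelder-Mead",options=dict(initial_simplex=np.array(q0)+d+np.array([[0,0,0],[5,0,0],[0,5,0],[0,0,8]]),xatol=.02,fatol=1e-5,maxiter=300)) for d in ([0,0,0],[2,-2,4],[-2,2,-4])),key=lambda r:r.fun)
    q=best.x; return np.array([q[0]/1000,q[1]/1000,x0[2] if yawfix else q[2]/50]),f(q,True)
PAT=[cyl(.06,.008),cyl(.022,.028)]
E
python3 - <<'E'
from h import *
import pickle
P,R=pickle.load(open("s0.pkl","rb"))
sc,tp=P["scene"],P["top"]
lowB=back(tp,[244,217],.01)[0]; print(lowB, back(sc,[311,236],.01)[0])
# sat of things
for n,uv in dict(blank=(258,288),low=(311,236),low2=(417,245),wood=(330,260),shad=(120,230),wt=(186,253),ct=(345,325)).items():
    print(n,sc["color"][uv[1],uv[0]],soft(sc["color"][uv[1]:uv[1]+1,uv[0]:uv[0]+1].astype(float)))
jobs=dict(lowA=(box(.06,.014,.02),(.364,.294,1.5)),lowB=(box(.06,.014,.02),(lowB[0],lowB[1],-.3)),
 tall=(box(.06,.014,.038),(.434,-.066,-.15)),long=(box(.09,.014,.028),(.36,-.299,-.2)),
 blank=(box(.11,.05,.012),(.606,-.011,1.57)),pat=(PAT,(.412,-.17,0)),ring=([cyl(.06,.014)],(.404,.183,0)),
 wt=(box(.12,.14,.015),(.583,-.208,0)),ct=([cyl(.12,.018)],(.604,.216,0)))
for n,(pa,x0) in jobs.items():
    if n=="lowA": x0=(x0[0],x0[1],.1)
    yf=n in("pat","ring","ct")
    for ps,l in(((sc,),"s"),((tp,),"t"),((sc,tp),"both")):
        q,e=fit(ps,pa,x0,yawfix=yf,only=9); print(n,l,np.round(q*[1000,1000,57.3],1),np.round(e,3))
E
```

```text
[0.43447213 0.05158848 0.01      ] [0.43015052 0.05132751 0.01      ]
blank [255 247 240] [[1.]]
low [232 224 210] [[1.]]
low2 [189 181 169] [[1.]]
wood [169 110  70] [[0.]]
shad [163 104  68] [[0.]]
wt [142 135 128] [[1.]]
ct [146 137 132] [[1.]]
lowA s [361.6 293.6   8.4] [0.065]
lowA t [363.8 294.9   7.6] [0.042]
lowA both [362.9 294.3   8.2] [0.104 0.076]
lowB s [431.2  51.2 -20.2] [0.051]
lowB t [433.4  52.3 -19.8] [0.081]
lowB both [432.8  51.7 -20. ] [0.104 0.108]
tall s [433.5 -66.9 -12.3] [0.039]
tall t [436.2 -66.4 -14.9] [0.221]
tall both [435.1 -66.9 -13.3] [0.06  0.247]
long s [ 360.5 -299.8  -20.2] [0.04]
long t [ 362.  -300.4  -20.3] [0.065]
long both [ 361.2 -299.9  -20.1] [0.046 0.075]
blank s [605.1 -11.7  87.1] [0.02]
blank t [607.  -11.4  86.9] [0.059]
blank both [606.  -11.7  86.7] [0.042 0.078]
pat s [ 410.2 -172.4    0. ] [0.033]
pat t [ 411.6 -171.6    0. ] [0.046]
pat both [ 410.9 -172.1    0. ] [0.041 0.055]
ring s [401.6 182.8   0. ] [0.115]
ring t [404.6 183.7   0. ] [0.166]
ring both [403.3 183.8   0. ] [0.162 0.185]
wt s [ 582.2 -209.7   -4.6] [0.019]
wt t [ 584.6 -209.4   -4.5] [0.033]
wt both [ 582.6 -209.4   -4.6] [0.02  0.035]
ct s [602.  215.7   0. ] [0.024]
ct t [604.7 216.1   0. ] [0.045]
ct both [602.9 215.3   0. ] [0.026 0.047]
```

```bash
cat >> h.py <<'E'
def plan(x,y,z,yaw,n=None,vmax=50,wmax=.16):
    s=telemetry.observe(); p=s["tool_pos"]; w=s["tool_rot"][2]
    d=np.array([x,y,z])-p; dy=(yaw-w+np.pi)%(2*np.pi)-np.pi
    n=n or int(max(1,np.ceil(np.linalg.norm(d)*1000/vmax),np.ceil(abs(dy)/wmax)))
    rows=[]
    for i in range(n):
        a=w+dy*i/n; dx=d/n*1000
        rows.append("%.0f %.0f %.0f %.2f"%(dx[0]*np.cos(a)+dx[1]*np.sin(a), dx[0]*np.sin(a)-dx[1]*np.cos(a), -dx[2], -dy/n) if n>1 else "%.1f %.1f %.1f %.3f"%(dx[0]*np.cos(a)+dx[1]*np.sin(a), dx[0]*np.sin(a)-dx[1]*np.cos(a), -dx[2], -dy/n))
    print("t",round(s["time"],2),"pos",np.round(p*1000,1),"rot",np.round(s["tool_rot"],4),"F",np.round(s["contact_force"],1),"op",round(s["opening"]*1000,1)); print(n,"; ".join(rows))
E
python3 -c "
from h import *
plan(.363,.294,.10,np.radians(188.2))"
```

```text
t 1.0 pos [168.5 497.2 240.7] rot [ 3.1415 -0.      2.8148] F [ 1.  -0.   0.2] op 92.1
7 -36 -19 20 -0.07; -34 -21 20 -0.07; -33 -23 20 -0.07; -31 -25 20 -0.07; -29 -27 20 -0.07; -28 -29 20 -0.07; -25 -31 20 -0.07
```

servo_tool --targets "-36 -19 20 -0.07; -34 -21 20 -0.07; -33 -23 20 -0.07; -31 -25 20 -0.07; -29 -27 20 -0.07; -28 -29 20 -0.07; -25 -31 20 -0.07; 0 0 0 0" --hand 0.45 --squeeze 30

```text
time: 2.0
tool_pos: [0.3724, 0.2942, 0.0977]
tool_rot: [3.137, 0.004, -2.96]
contact_force: [0.1, 0.2, -0.5]
opening: 0.0411
```

```bash
python3 -c "
from h import *
plan(.363,.294,.05,np.radians(188.2))"
```

```text
t 2.0 pos [372.4 294.2  97.7] rot [ 3.1368  0.0045 -2.9599] F [ 0.1  0.2 -0.5] op 41.1
1 9.3 1.5 47.7 0.039
```

servo_tool --targets "5 1 24 0.02; 4 0 24 0.02; 0 0 0 0; 0 0 0 0"

```text
time: 2.5
tool_pos: [0.3638, 0.2965, 0.0512]
tool_rot: [3.134, 0.008, -3.003]
contact_force: [-0.1, 0.4, -0.1]
opening: 0.0413
```

```bash
python3 -c "
from h import *
plan(.363,.294,.017,np.radians(188.2))
p=cams.read_camera('scene'); crop(p,417,245,60,50,6,'pics/g1.png')
p=cams.read_camera('top'); crop(p,130,253,60,50,6,'pics/g1t.png')"
```

```text
t 2.5 pos [363.8 296.5  51.2] rot [ 3.1342  0.008  -3.0031] F [-0.1  0.4 -0.1] op 41.3
1 1.1 -2.3 34.2 -0.005
```

View pics/g1.png

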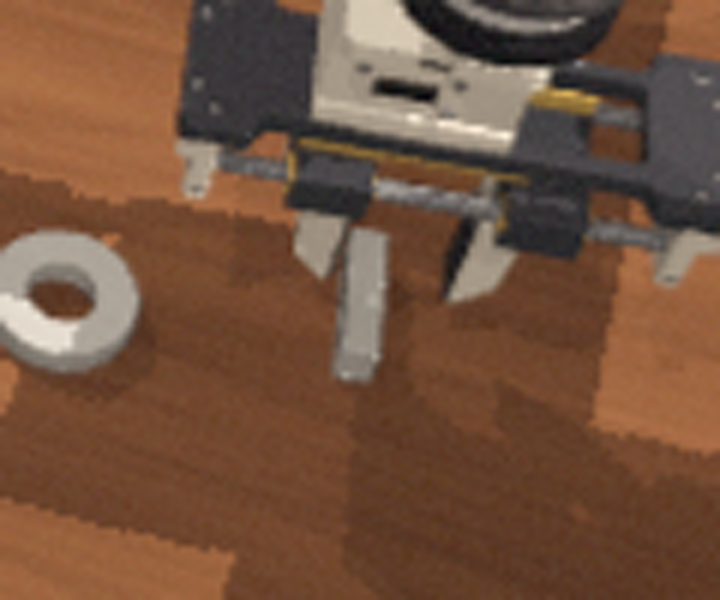

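View pics/g1t.png

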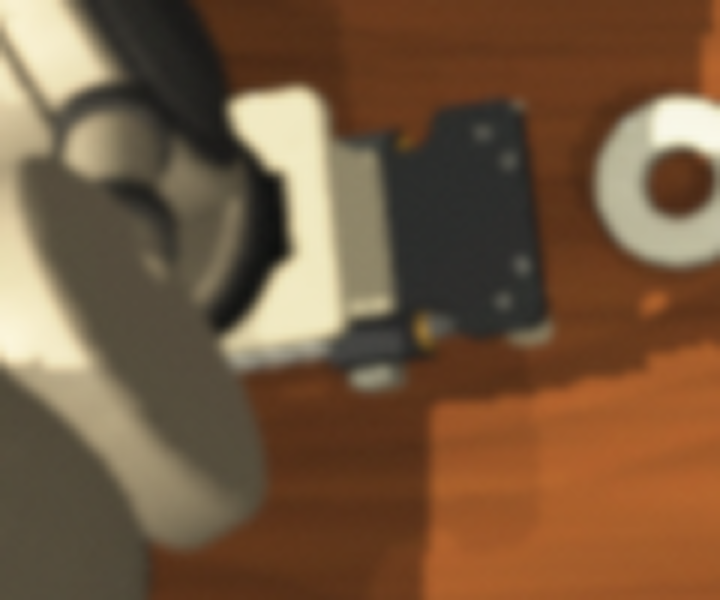

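servo_tool --targets "1 -2 17 0; 0 0 15 0; 0 0 1 0; 0 0 0 0"

```text
time: 3.1
tool_pos: [0.3657, 0.2963, 0.0211]
tool_rot: [3.131, 0.015, -3.003]
contact_force: [0.8, 0.2, -0.5]
opening: 0.0407
```

servo_tool --targets "0 0 0 0; 0 0 0 0; 0 0 0 0; 0 0 0 0" --hand 0

```text
time: 3.6
tool_pos: [0.3664, 0.2967, 0.0225]
tool_rot: [3.131, 0.017, -3.002]
contact_force: [-0.4, -0.9, -0.7]
opening: 0.0137
```

```bash
python3 -c "
from h import *
plan(.363,.294,.017,np.radians(188.2))
"
```

```text
t 3.6 pos [366.4 296.7  22.5] rot [ 3.1306  0.0174 -3.0024] F [-0.4 -0.9 -0.7] op 13.7
1 3.7 -2.2 5.5 -0.004
```

servo_tool --targets "0 0 -50 0; 0 0 -50 0"

```text
time: 3.85
tool_pos: [0.3626, 0.294, 0.1209]
tool_rot: [3.134, 0.008, -3.003]
contact_force: [1.0, 0.2, -0.6]
opening: 0.0133
```

```bash
cat >> h.py <<'E'
def tilt():
    s=telemetry.observe(); from scipy.spatial.transform import Rotation as Ro
    z=Ro.from_euler("xyz",s["tool_rot"]).as_matrix()[:,2]; a=np.arctan2(s["tool_pos"][1],s["tool_pos"][0])
    print("tilt radial %.4f tang %.4f"%(z[0]*np.cos(a)+z[1]*np.sin(a),-z[0]*np.sin(a)+z[1]*np.cos(a)),"q",np.round(s["qpos"],3))
E
python3 -c "
from h import *
tilt()
plan(.583,-.245,.110,np.radians(175.4),vmax=55)
"
```

```text
tilt radial 0.0103 tang 0.0023 q [ 0.514  0.375  1.854  0.005  0.903 -1.199]
t 3.85 pos [362.6 294.  120.9] rot [ 3.1343  0.0077 -3.0026] F [ 1.   0.2 -0.6] op 13.3
11 -13 -51 1 0.02; -14 -51 1 0.02; -15 -51 1 0.02; -16 -50 1 0.02; -17 -50 1 0.02; -18 -50 1 0.02; -19 -49 1 0.02; -20 -49 1 0.02; -21 -49 1 0.02; -22 -48 1 0.02; -23 -48 1 0.02
```

servo_tool --targets "-13 -51 1 0.02; -14 -51 1 0.02; -15 -51 1 0.02; -16 -50 1 0.02; -17 -50 1 0.02; -18 -50 1 0.02; -19 -49 1 0.02; -20 -49 1 0.02; -21 -49 1 0.02; -22 -48 1 0.02; -15 -20 1 0.02; 0 0 0 0"

```text
time: 5.35
tool_pos: [0.5827, -0.2313, 0.1083]
tool_rot: [3.126, 0.013, 3.056]
contact_force: [0.2, 0.0, -0.5]
opening: 0.0136
```

```bash
python3 -c "
from h import *
tilt()
plan(.583,-.245,.070,np.radians(175.4),vmax=55)
p=cams.read_camera('scene'); crop(p,190,235,65,50,6,'pics/g2.png')
t=telemetry.observe();print(proj(p,t['tool_pos']))
"
```

```text
tilt radial 0.0079 tang 0.0187 q [-0.51   0.644  1.403  0.022  1.089 -2.005]
t 5.35 pos [ 582.7 -231.3  108.3] rot [3.126  0.013  3.0559] F [ 0.2  0.  -0.5] op 13.6
1 -1.4 -13.6 38.3 -0.005
[[170.30537295 223.83017974]]
```

View pics/g2.png

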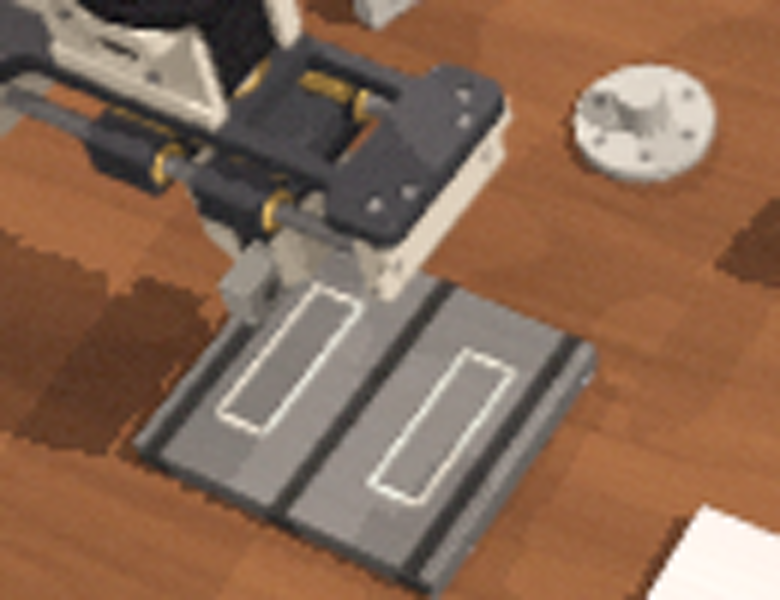

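```bash
python3 -c "
from h import *
s=telemetry.observe(); t=s['tool_pos']; w=s['tool_rot'][2]
p=cams.read_camera('scene')
from scipy.spatial.transform import Rotation as Ro
M=Ro.from_euler('xyz',s['tool_rot']).as_matrix()
im=p['color'][180:280,125:245,::-1].copy(); im=cv2.resize(im,None,fx=6,fy=6,interpolation=cv2.INTER_CUBIC)
for off,col in ((3.7,(0,0,255)),(0,(0,255,0))):
  B=np.array([[off/1000+sx*.03,sy*.007,.0225-.02*k] for sx in(-1,1) for sy in(-1,1) for k in (0,1)])
  uv=(proj(p,B@M.T+t)-[125,180]+.5)*6
  for i in range(8):
    for j in range(i): 
      if np.isclose(abs(B[i]-B[j]),0).sum()==2: cv2.line(im,tuple(uv[i].astype(int).tolist()),tuple(uv[j].astype(int).tolist()),col,1)
cv2.imwrite('pics/g3.png',im)
"
```

```text
(no output)
```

View pics/g3.png

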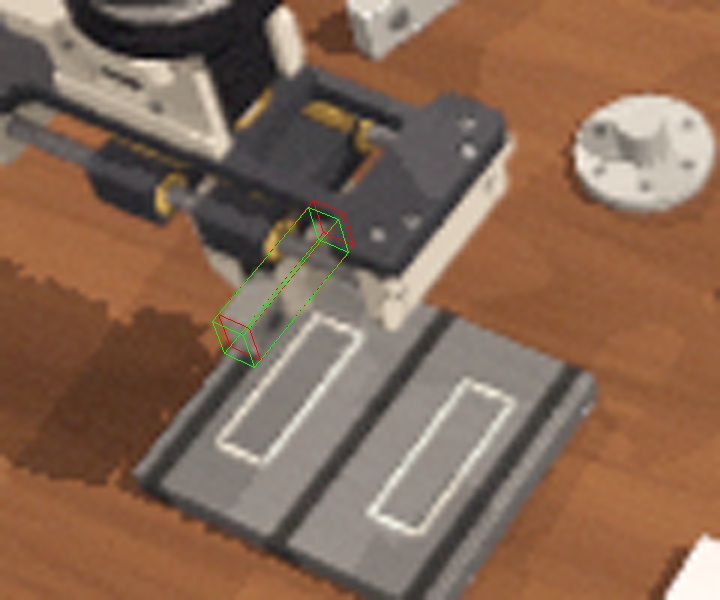

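```bash
python3 -c "
from h import *
p=cams.read_camera('scene')
crop(p,175,225,28,22,14,'pics/g4.png')
q=cams.read_camera('top')
t=telemetry.observe()['tool_pos'];u=proj(q,t)[0].astype(int);print(u,t)
crop(q,u[0],u[1],40,35,9,'pics/g4t.png')
"
```

```text
[377 131] [ 0.58212672 -0.22853325  0.1090154 ]
```

View pics/g4.png

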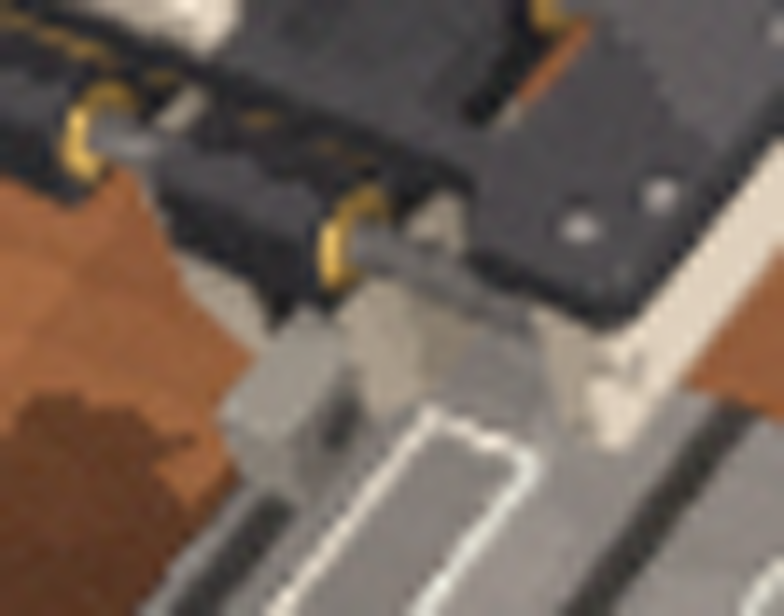

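View pics/g4t.png

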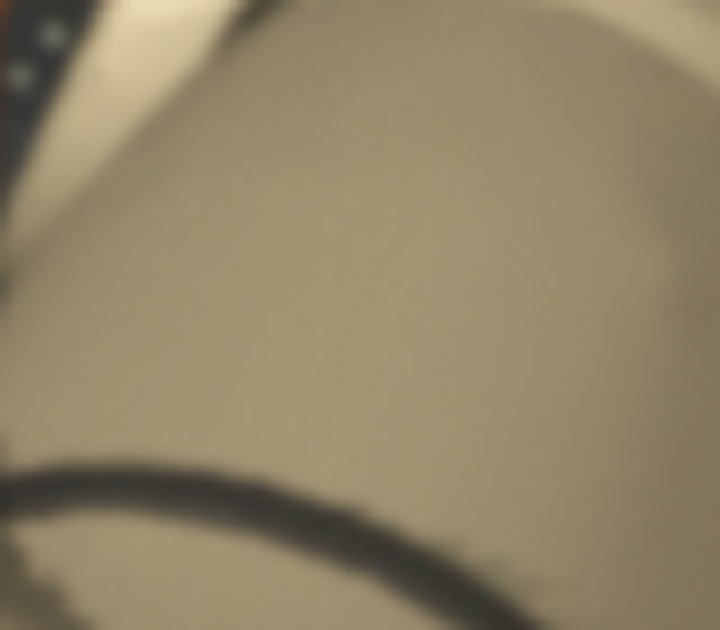

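```bash
cat >> h.py <<'E'
def overlay(p,parts_lines,org,k,name,wh):
    im=p['color'][org[1]:org[1]+wh[1],org[0]:org[0]+wh[0],::-1].copy(); im=cv2.resize(im,None,fx=k,fy=k,interpolation=cv2.INTER_CUBIC)
    for V,col in parts_lines:
        uv=((proj(p,V)-org+.5)*k).astype(int)
        cv2.polylines(im,[uv.reshape(-1,1,2)],False,col,1)
    cv2.imwrite(name,im)
def tool():
    from scipy.spatial.transform import Rotation as Ro
    s=telemetry.observe(); return Ro.from_euler('xyz',s['tool_rot']).as_matrix(),s['tool_pos']
E
python3 -c "
from h import *
p=cams.read_camera('scene'); M,t=tool(); print(t)
L=[]
for off,col in ((.0037,(0,0,255)),(0,(0,255,0)),(.008,(255,0,0))):
  B=np.array([[off-.03,y,z] for y,z in((-.007,.0225),(.007,.0225),(.007,.0025),(-.007,.0025),(-.007,.0225))])
  L.append((B@M.T+t,col))
overlay(p,L,(147,203),14,'pics/g5.png',(56,44))
"
```

```text
[ 0.58230782 -0.22854178  0.10923058]
```

View pics/g5.png

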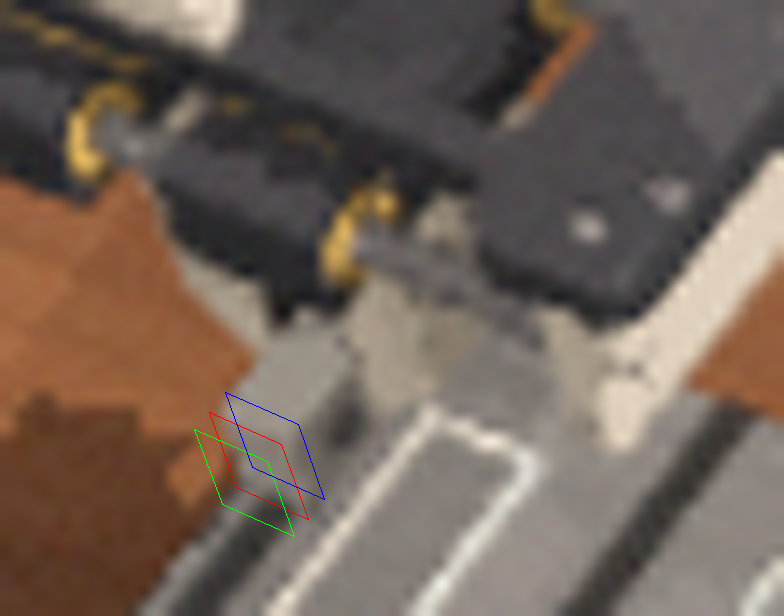

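```bash
python3 -c "
from h import *
plan(.5845,-.245,.050,np.radians(175.4),n=2)
"
```

```text
t 5.6 pos [ 582.3 -228.5  109.2] rot [3.1258 0.0128 3.0593] F [ 0.5 -0.7 -1.1] op 13.7
2 -2 -8 30 -0.00; -2 -8 30 -0.00
```

servo_tool --targets "-2 -9 30 0; -1 -8 28 0; 0 0 0 0"

```text
time: 5.98
tool_pos: [0.5851, -0.242, 0.0518]
tool_rot: [3.126, 0.015, 3.064]
contact_force: [-0.2, 0.2, -1.6]
opening: 0.0137
```

```bash
python3 -c "
from h import *
p=cams.read_camera('scene')
plan(.5845,-.245,.0385,np.radians(175.4),n=1);tilt()
crop(p,185,250,40,30,10,'pics/g6.png')
"
```

```text
t 6.03 pos [ 586.  -242.2   53.2] rot [3.1271 0.0169 3.0639] F [ 0.1  0.3 -1.5] op 13.8
1 1.3 -3.0 14.7 0.003
tilt radial 0.0116 tang 0.0190 q [-0.522  0.719  1.43   0.024  0.983 -2.029]
```

View pics/g6.png

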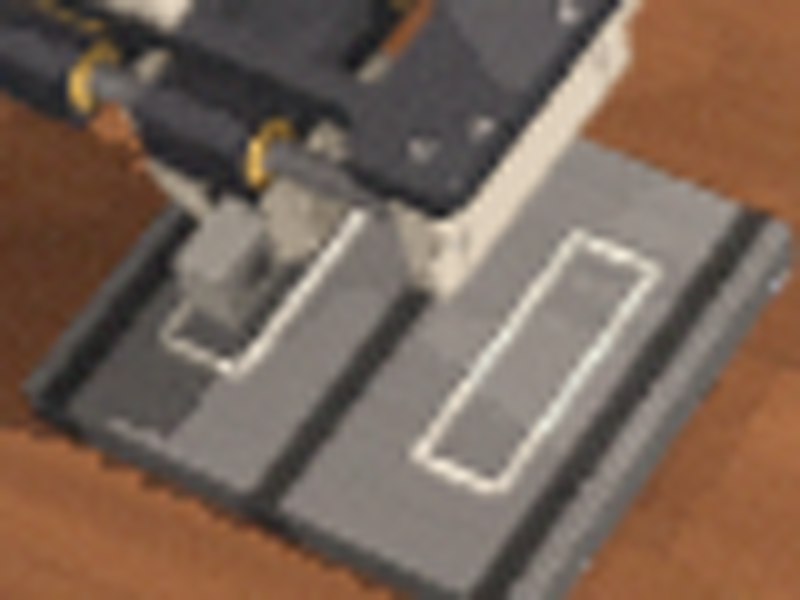

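servo_tool --targets "1 -3 12 0; 0 0 3 0; 0 0 1 0"

```text
time: 6.4
tool_pos: [0.5864, -0.2445, 0.0394]
tool_rot: [3.129, 0.021, 3.065]
contact_force: [0.3, 0.1, -2.4]
opening: 0.014
```

```bash
python3 -c "
from h import *
p=cams.read_camera('scene')
plan(.5845,-.245,.0375,np.radians(175.4),n=1);tilt()
crop(p,185,250,40,30,10,'pics/g7.png')
"
```

```text
t 6.45 pos [ 586.2 -244.5   39.2] rot [3.1288 0.0207 3.0653] F [-1.5  0.3 -1.5] op 13.7
1 1.7 -0.7 1.7 0.004
tilt radial 0.0156 tang 0.0186 q [-0.526  0.737  1.44   0.025  0.952 -2.035]
```

View pics/g7.png

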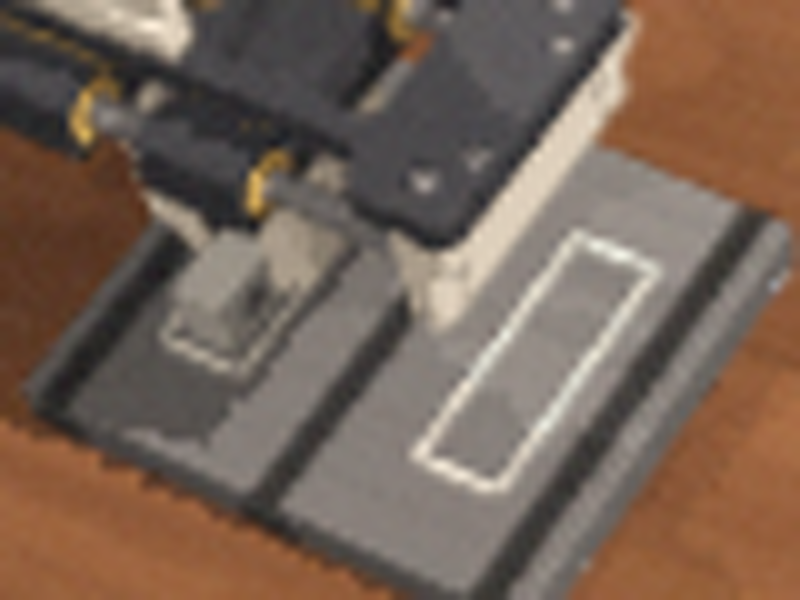

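servo_tool --targets "1 0 2.5 0; 0 0 1 0"

```text
time: 6.7
tool_pos: [0.5858, -0.2445, 0.0375]
tool_rot: [3.13, 0.023, 3.065]
contact_force: [-3.4, 3.0, 6.9]
opening: 0.0134
```

servo_tool --targets "0 0 0 0; 0 0 0 0" --hand 0.4

```text
time: 6.95
tool_pos: [0.5862, -0.2448, 0.0382]
tool_rot: [3.13, 0.024, 3.065]
contact_force: [-0.1, -0.9, 0.1]
opening: 0.0289
```

servo_tool --targets "0 0 -30 0; 0 0 -40 0"

```text
time: 7.2
tool_pos: [0.5827, -0.2445, 0.106]
tool_rot: [3.127, 0.017, 3.065]
contact_force: [0.8, 0.3, 0.5]
opening: 0.0368
```

```bash
python3 -c "
from h import *
tilt()
plan(.433,.0515,.100,np.radians(160),vmax=55)
"
```

```text
tilt radial 0.0117 tang 0.0193 q [-0.528  0.653  1.393  0.023  1.086 -2.034]
t 7.2 pos [ 582.7 -244.5  106. ] rot [3.127  0.0172 3.0652] F [0.8 0.3 0.5] op 36.8
7 25 41 1 0.04; 26 40 1 0.04; 28 38 1 0.04; 29 37 1 0.04; 31 36 1 0.04; 32 35 1 0.04; 33 34 1 0.04
```

servo_tool --targets "25 41 1 0.04; 26 40 1 0.04; 28 38 1 0.04; 29 37 1 0.04; 31 36 1 0.04; 32 35 1 0.04; 26 28 1 0.04; 0 0 0 0"

```text
time: 8.2
tool_pos: [0.4379, 0.0508, 0.1021]
tool_rot: [3.123, 0.026, 2.774]
contact_force: [-0.2, -1.1, 0.0]
opening: 0.0364
```

```bash
python3 -c "
from h import *
p=cams.read_camera('scene')
tilt()
plan(.4315,.0515,.045,np.radians(160),n=2)
crop(p,165,250,50,35,8,'pics/g8.png')
p=cams.read_camera('top')
crop(p,360,150,45,35,8,'pics/g8t.png')
"
```

```text
tilt radial 0.0330 tang 0.0040 q [-0.068  0.357  1.957  0.014  0.796 -1.28 ]
t 8.25 pos [438.9  49.8 102.3] rot [3.1228 0.0274 2.7732] F [-0.1  1.4  0.3] op 36.6
2 4 -1 29 -0.01; 4 -1 29 -0.01
```

View pics/g8.png

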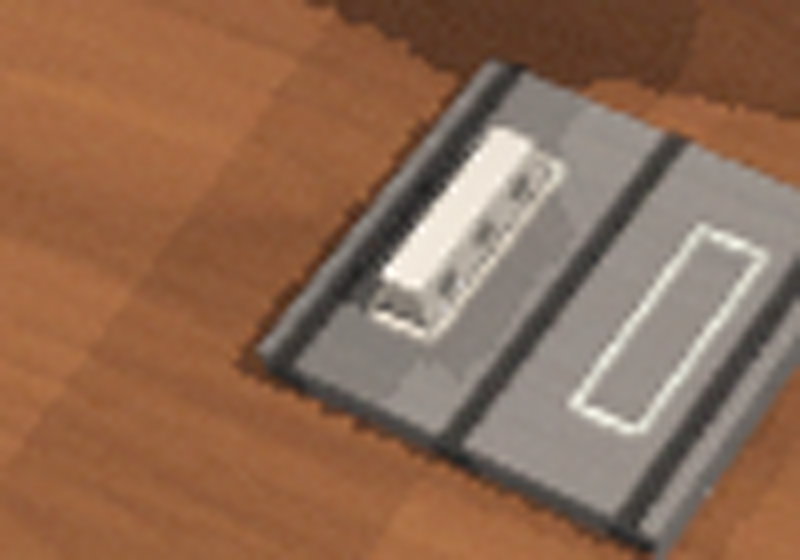

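View pics/g8t.png

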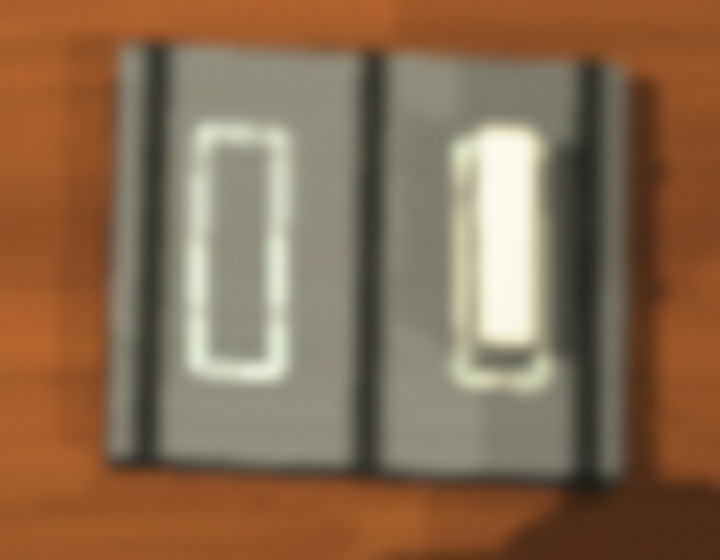

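servo_tool --targets "4 -1 29 -0.01; 4 -1 29 -0.01; 2 0 15 0; 1 0 10 0; 0 0 4 0"

```text
time: 8.93
tool_pos: [0.4372, 0.0466, 0.014]
tool_rot: [3.122, 0.036, 2.788]
contact_force: [-13.3, 5.4, 54.3]
opening: 0.0364
```

```bash
python3 -c "
from h import *
p=cams.read_camera('scene')
tilt()
plan(.4315,.0515,.0185,np.radians(160),n=1)
crop(p,311,236,40,30,10,'pics/g9.png')
import pickle
P,R=pickle.load(open('s0.pkl','rb')); 
p2=cams.read_camera('top')
q,e=fit((p,),box(.06,.014,.02),(.579,-.245,-.08),z=.015,only=1);
"
```

```text
tilt radial 0.0408 tang 0.0018 q [-0.075  0.521  2.043  0.018  0.537 -1.307]
t 8.97 pos [437.1  46.8  14.5] rot [3.1218 0.0358 2.788 ] F [-4.5  0.7 14. ] op 36.6
1 6.9 2.5 -4.0 -0.005
```

View pics/g9.png

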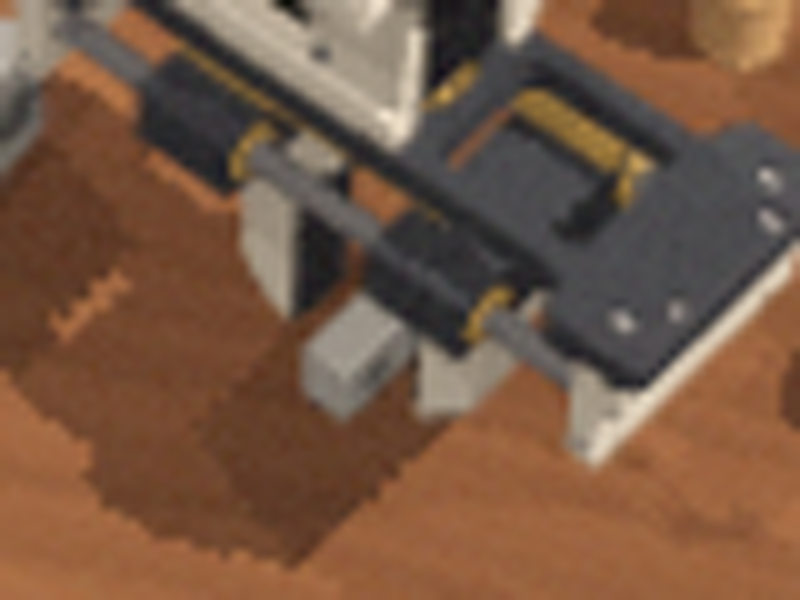

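servo_tool --targets "7 3 -4 0; 0 0 0 0"

```text
time: 9.28
tool_pos: [0.4323, 0.0516, 0.0194]
tool_rot: [3.121, 0.038, 2.788]
contact_force: [0.4, 0.0, -1.0]
opening: 0.0365
```

servo_tool --targets "0 0 0 0; 0 0 0 0; 0 0 0 0" --hand 0

```text
time: 9.65
tool_pos: [0.433, 0.0513, 0.0196]
tool_rot: [3.121, 0.04, 2.788]
contact_force: [-0.6, -0.2, 1.5]
opening: 0.0138
```

```bash
python3 -c "
from h import *
tilt()
plan(.4315,.0515,.0185,np.radians(160),n=1)
"
```

```text
tilt radial 0.0446 tang 0.0003 q [-0.064  0.506  2.052  0.016  0.54  -1.295]
t 9.65 pos [433.   51.3  19.6] rot [3.121  0.0396 2.7878] F [-0.6 -0.2  1.5] op 13.8
1 1.5 -0.4 1.1 -0.005
```

servo_tool --targets "0 0 -45 0; 0 0 -45 0"

```text
time: 9.9
tool_pos: [0.4268, 0.0508, 0.1082]
tool_rot: [3.124, 0.03, 2.788]
contact_force: [0.2, 0.0, -1.5]
opening: 0.0139
```

```bash
python3 -c "
from h import *
tilt()
sc=cams.read_camera('scene'); tp=cams.read_camera('top')
S0=np.array([[sx*.034,sy*.011,.015] for sx,sy in((-1,-1),(1,-1),(1,1),(-1,1),(-1,-1))])
def bx(x,y,yaw):
    B=np.array([[sx*.03,sy*.007,z] for z in(.015,.035) for sx,sy in((-1,-1),(1,-1),(1,1),(-1,1),(-1,-1))]); return place(B,x,y,yaw)
for p,n,wt,o,(w,h) in((sc,'s',(.5822,-.2097),(120,215),(100,75)),(tp,'t',(.5846,-.2094),(320,110),(90,75))):
    a=np.radians(-4.6); c,s=np.cos(a),np.sin(a)
    L=[]
    for k in(-1,1):
        x=wt[0]-k*.036*s; y=wt[1]+k*.036*c; L.append((place(S0,x,y,a),(255,0,0)))
        if k==-1: L.append((bx(x,y,a),(0,0,255)))
    overlay(p,L,o,8,'pics/o1%s.png'%n,(w,h))
plan(.5869,-.1725,.110,np.radians(175.4),vmax=55)
"
```

```text
tilt radial 0.0353 tang 0.0020 q [-0.066  0.328  1.982  0.012  0.797 -1.291]
t 10.0 pos [429.5  50.7 111. ] rot [3.1211 0.0394 2.7876] F [-0.1 -0.6 -1. ] op 13.4
5 -45 -31 0 -0.05; -43 -33 0 -0.05; -41 -36 0 -0.05; -39 -38 0 -0.05; -37 -40 0 -0.05
```

View pics/o1s.png

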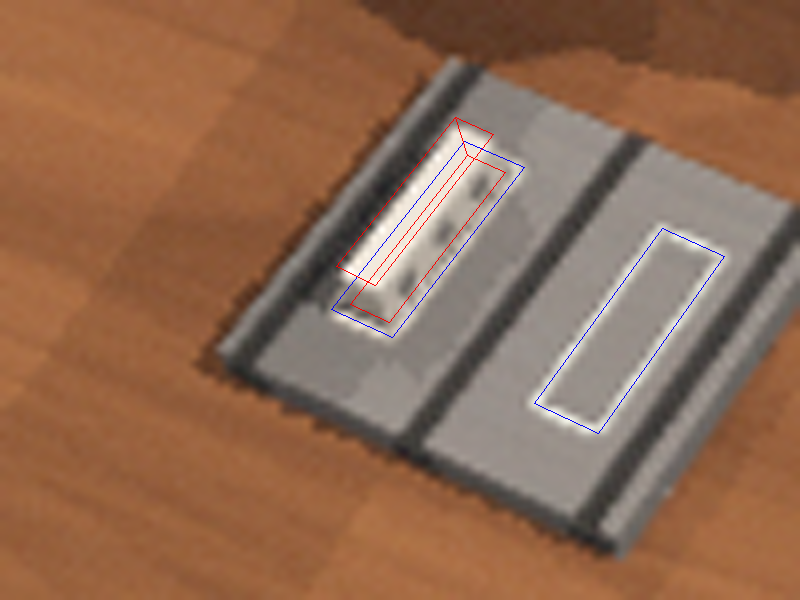

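View pics/o1t.png

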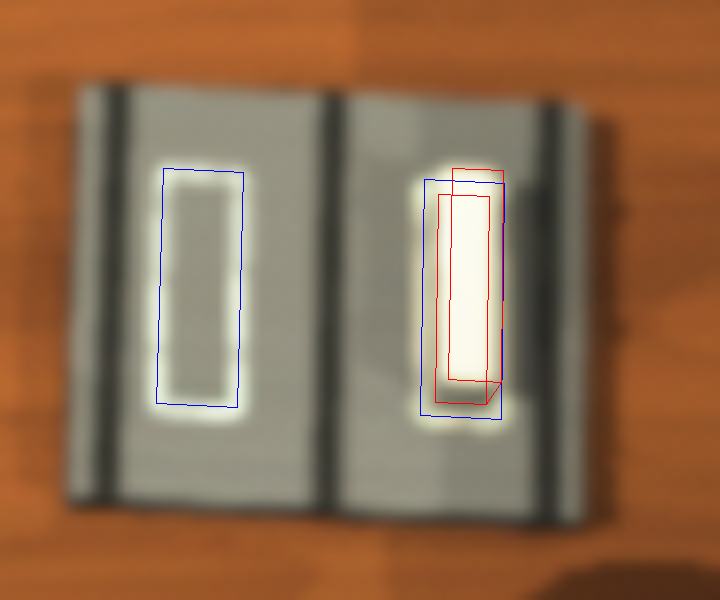

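servo_tool --targets "-45 -31 0 -0.05; -43 -33 0 -0.05; -41 -36 0 -0.05; -39 -38 0 -0.05; -30 -33 0 -0.05; 0 0 0 0"

```text
time: 10.75
tool_pos: [0.5805, -0.1709, 0.1091]
tool_rot: [3.13, 0.037, 3.048]
contact_force: [-0.2, 1.5, -1.7]
opening: 0.0135
```

```bash
python3 -c "
from h import *
sc=cams.read_camera('scene')
tilt()
plan(.587,-.173,.055,np.radians(175.4),n=2)
"
```

```text
tilt radial 0.0316 tang 0.0194 q [-0.423  0.594  1.5    0.028  1.019 -1.915]
t 10.8 pos [ 579.3 -169.3  108.7] rot [3.1286 0.0348 3.0487] F [-1.3  0.2 -1.4] op 13.4
2 -4 -2 27 -0.01; -4 -2 27 -0.01
```

servo_tool --targets "-4 -2 27 -0.01; -4 -2 25 0; 0 0 0 0"

```text
time: 11.18
tool_pos: [0.586, -0.1698, 0.0532]
tool_rot: [3.126, 0.029, 3.059]
contact_force: [-0.4, -0.1, -1.0]
opening: 0.0138
```

```bash
python3 -c "
from h import *
sc=cams.read_camera('scene')
tilt()
plan(.587,-.173,.036,np.radians(175.4),n=2)
crop(sc,195,255,40,30,10,'pics/g10.png')
"
```

```text
tilt radial 0.0276 tang 0.0206 q [-0.42   0.676  1.519  0.03   0.923 -1.927]
t 11.22 pos [ 586.6 -170.1   54.5] rot [3.1269 0.0311 3.0596] F [-0.6 -0.  -1.6] op 13.0
2 -0 -1 9 -0.00; -0 -1 9 -0.00
```

View pics/g10.png

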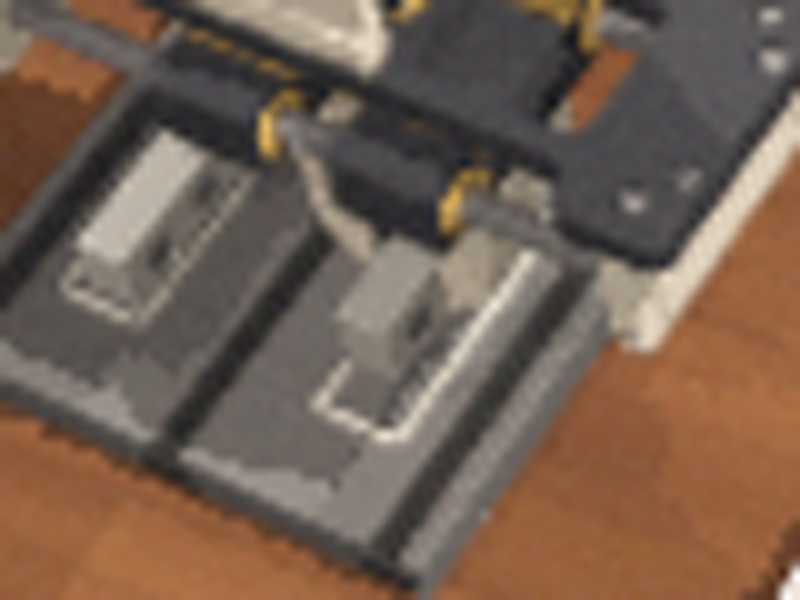

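servo_tool --targets "0 -2 9 0; 0 -1 6 0; 0 0 2 0"

```text
time: 11.6
tool_pos: [0.5874, -0.1724, 0.0387]
tool_rot: [3.128, 0.034, 3.06]
contact_force: [-0.7, 0.7, -1.4]
opening: 0.0134
```

```bash
python3 -c "
from h import *
sc=cams.read_camera('scene')
tilt()
plan(.587,-.173,.036,np.radians(175.4),n=2)
crop(sc,195,255,40,30,10,'pics/g11.png')
"
```

```text
tilt radial 0.0302 tang 0.0204 q [-0.423  0.698  1.528  0.031  0.889 -1.932]
t 11.65 pos [ 587.3 -172.3   38.5] rot [3.1278 0.0337 3.0605] F [-0.   0.  -1.2] op 13.7
2 0 -0 1 -0.00; 0 -0 1 -0.00
```

View pics/g11.png

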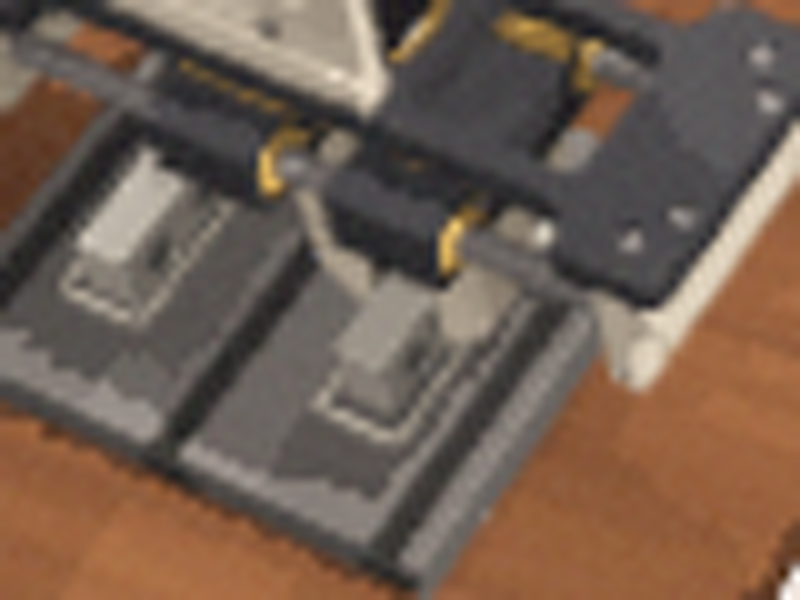

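servo_tool --targets "0 0 3 0; 0 0 1 0"

```text
time: 11.9
tool_pos: [0.5877, -0.1724, 0.0348]
tool_rot: [3.128, 0.035, 3.06]
contact_force: [0.1, -0.6, -0.2]
opening: 0.0136
```

servo_tool --targets "0 0 0 0; 0 0 0 0" --hand 0.4

```text
time: 12.15
tool_pos: [0.5881, -0.1726, 0.0352]
tool_rot: [3.128, 0.036, 3.06]
contact_force: [-0.2, -0.5, -0.6]
opening: 0.0295
```

servo_tool --targets "0 0 -30 0; 0 0 -40 0"

```text
time: 12.4
tool_pos: [0.5838, -0.1726, 0.1036]
tool_rot: [3.126, 0.029, 3.06]
contact_force: [0.4, -0.7, 0.7]
opening: 0.0365
```

```bash
python3 -c "
from h import *
tilt()
plan(.605,-.0117,.10,np.radians(86.9),vmax=50)
"
```

```text
tilt radial 0.0254 tang 0.0211 q [-0.426  0.611  1.482  0.029  1.026 -1.93 ]
t 12.4 pos [ 583.8 -172.6  103.6] rot [3.1261 0.0292 3.0602] F [ 0.4 -0.7  0.7] op 36.5
10 -1 16 0 0.15; 2 16 0 0.15; 4 16 0 0.15; 7 15 0 0.15; 9 14 0 0.15; 11 12 0 0.15; 12 10 0 0.15; 14 8 0 0.15; 15 6 0 0.15; 16 4 0 0.15
```

servo_tool --targets "-1 16 0 0.16; 2 16 0 0.16; 4 16 0 0.16; 7 15 0 0.16; 9 14 0 0.16; 11 12 0 0.16; 12 10 0 0.16; 14 8 0 0.16; 15 6 0 0.16; 14 3 0 0.1; 0 0 0 0" --hand 0.8

```text
time: 13.78
tool_pos: [0.615, -0.0114, 0.1137]
tool_rot: [3.099, -0.013, 1.47]
contact_force: [-0.0, -0.3, 0.7]
opening: 0.0735
```

```bash
python3 -c "
from h import *
sc=cams.read_camera('scene');tp=cams.read_camera('top')
tilt()
plan(.605,-.0117,.05,np.radians(87),n=2)
S0=np.array([[sx*.034,sy*.011,.015] for sx,sy in((-1,-1),(1,-1),(1,1),(-1,1),(-1,-1))])
def bx(x,y,yaw):
    B=np.array([[sx*.03,sy*.007,z] for z in(.015,.035) for sx,sy in((-1,-1),(1,-1),(1,1),(-1,1),(-1,-1))]); return place(B,x,y,yaw)
for p,n,wt,o,(w,h) in((sc,'s',(.5822,-.2097),(120,215),(100,75)),(tp,'t',(.5846,-.2094),(320,110),(90,75))):
    a=np.radians(-4.6); c,s=np.cos(a),np.sin(a)
    L=[]
    for k in(-1,1):
        x=wt[0]-k*.036*s; y=wt[1]+k*.036*c; L.append((place(S0,x,y,a),(255,0,0)))
        if 1: L.append((bx(x,y,a),(0,0,255)))
    overlay(p,L,o,8,'pics/o2%s.png'%n,(w,h))
crop(sc,265,275,50,40,8,'pics/g12.png')
"
```

```text
tilt radial 0.0428 tang 0.0090 q [-0.152  0.601  1.47   0.017  1.029 -0.059]
t 13.88 pos [614.8 -12.4 113.6] rot [ 3.0997 -0.0124  1.4698] F [-0.5 -0.3  0.4] op 73.6
2 -0 -5 32 -0.02; -0 -5 32 -0.02
```

View pics/o2s.png

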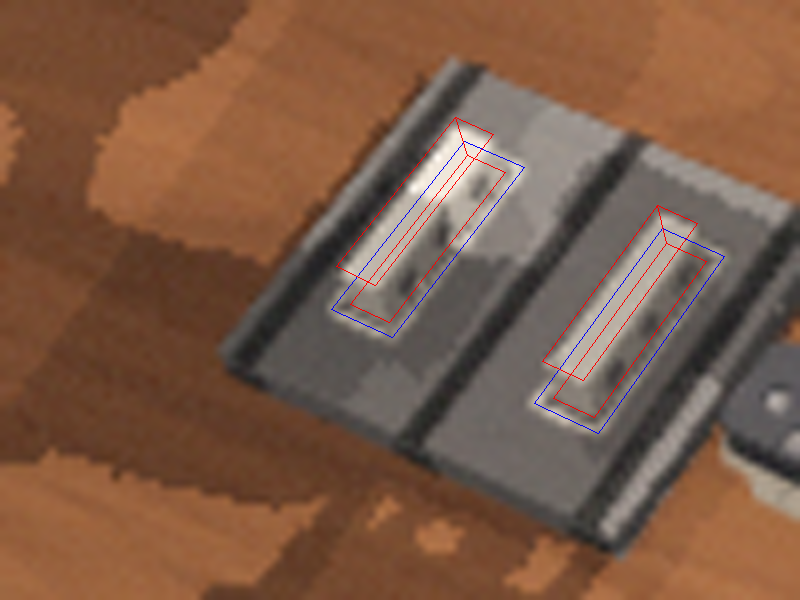

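View pics/o2t.png

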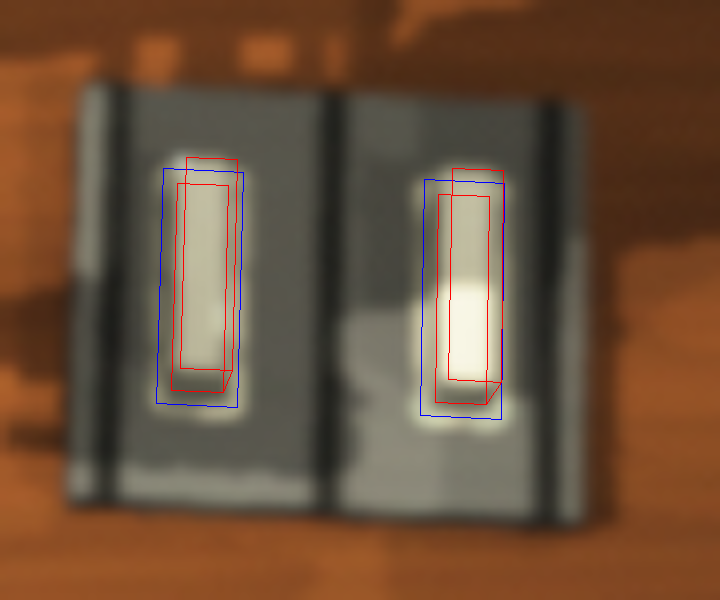

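View pics/g12.png

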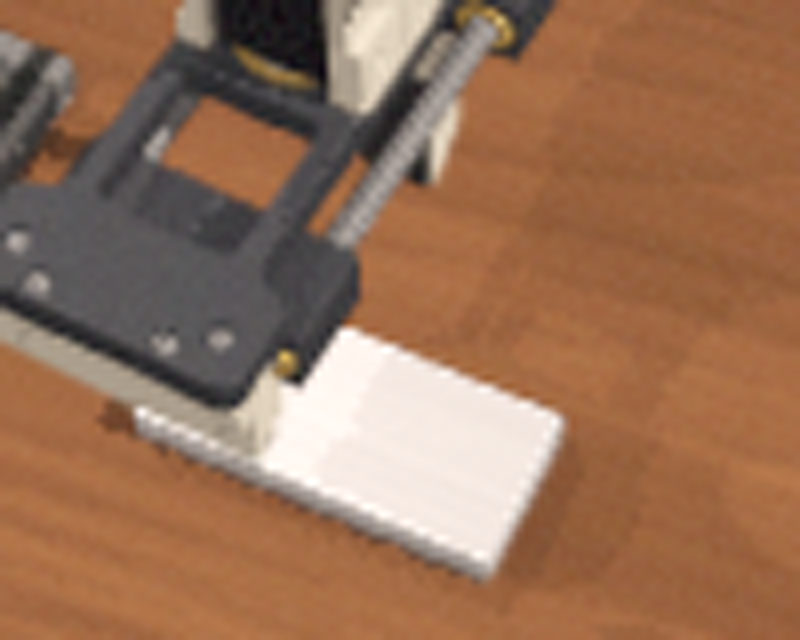

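servo_tool --targets "0 -5 32 -0.03; 0 -4 30 -0.02; 0 -1 10 0; 0 0 0 0"

```text
time: 14.38
tool_pos: [0.6088, -0.0141, 0.0411]
tool_rot: [3.096, -0.009, 1.524]
contact_force: [-0.3, 1.1, -0.7]
opening: 0.0736
```

```bash
python3 -c "
from h import *
sc=cams.read_camera('scene')
tilt()
plan(.606,-.0117,.018,np.radians(87),n=1)
crop(sc,265,285,50,40,8,'pics/g13.png')
"
```

```text
tilt radial 0.0469 tang 0.0078 q [-0.156  0.683  1.551  0.018  0.863 -0.121]
t 14.43 pos [609.1 -14.1  41.6] rot [ 3.0949 -0.0089  1.5241] F [ 0.8 -0.1 -0.4] op 73.4
1 2.2 -3.2 23.6 0.006
```

View pics/g13.png

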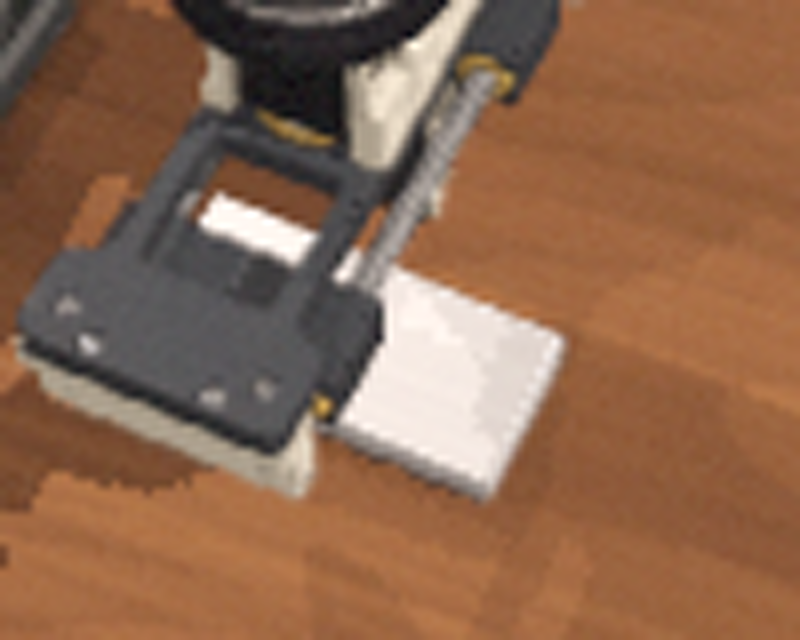

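servo_tool --targets "2 -3 12 0; 0 0 8 0; 0 0 2 0"

```text
time: 14.8
tool_pos: [0.6087, -0.012, 0.0204]
tool_rot: [3.091, -0.008, 1.524]
contact_force: [-0.1, -0.9, 0.5]
opening: 0.0732
```

```bash
python3 -c "
from h import *
sc=cams.read_camera('scene')
tilt()
plan(.606,-.0117,.0175,np.radians(87),n=1)
"
```

```text
tilt radial 0.0508 tang 0.0071 q [-0.152  0.711  1.568  0.019  0.813 -0.118]
t 14.85 pos [608.6 -12.   20.3] rot [ 3.091  -0.0085  1.5242] F [-0.1 -0.5 -0.9] op 73.5
1 0.2 -2.6 2.8 0.006
```

servo_tool --targets "0 -2 3 0; 0 0 0.5 0; 0 0 0.5 0; 0 0 0 0" --hand 0.45 --squeeze 40

```text
time: 15.35
tool_pos: [0.607, -0.0119, 0.0165]
tool_rot: [3.09, -0.008, 1.524]
contact_force: [0.5, -0.4, -0.6]
opening: 0.0493
```

```bash
python3 -c "
from h import *
sc=cams.read_camera('scene')
tilt()
plan(.606,-.0117,.0175,np.radians(87),n=1)
crop(sc,265,285,50,40,8,'pics/g14.png')
"
```

```text
tilt radial 0.0517 tang 0.0070 q [-0.153  0.714  1.576  0.019  0.801 -0.119]
t 15.4 pos [607.  -11.9  16.5] rot [ 3.0901 -0.0084  1.5243] F [0.4 0.5 0.5] op 49.3
1 0.1 -1.0 -1.0 0.006
```

View pics/g14.png

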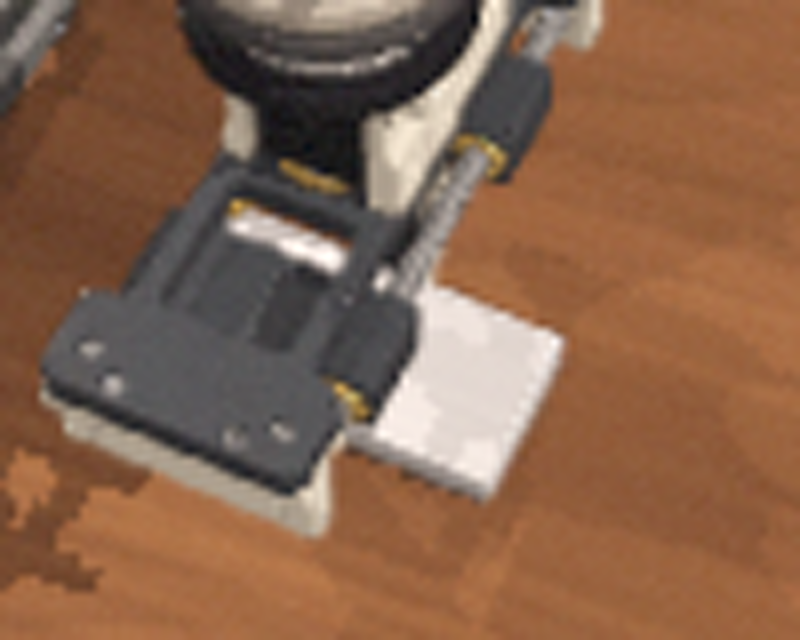

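servo_tool --targets "0 0 -45 0; 0 0 -50 0" --hand 0.3

```text
time: 15.65
tool_pos: [0.5991, -0.0121, 0.1083]
tool_rot: [3.101, -0.01, 1.524]
contact_force: [0.1, -0.9, -1.9]
opening: 0.0495
```

```bash
python3 -c "
from h import *
tilt()
sc=cams.read_camera('scene')
plan(.5827,-.2099,.118,np.radians(85.6),vmax=45)
crop(sc,265,265,60,45,6,'pics/g15.png')
"
```

```text
tilt radial 0.0407 tang 0.0085 q [-0.155  0.583  1.522  0.017  0.998 -0.117]
t 15.7 pos [602.1 -12.5 115.6] rot [ 3.0907 -0.0084  1.5244] F [3.2 0.  2.3] op 49.4
5 -40 -2 -0 0.01; -40 -2 -0 0.01; -40 -2 -0 0.01; -40 -1 -0 0.01; -40 -1 -0 0.01
```

View pics/g15.png

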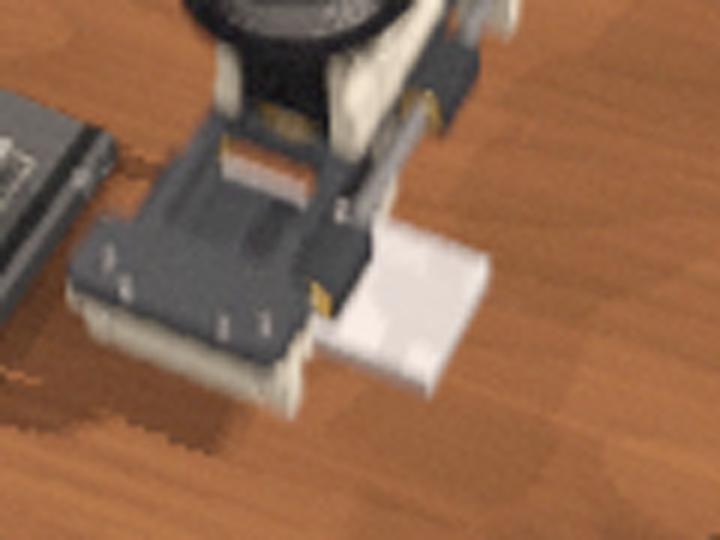

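servo_tool --targets "-40 -2 0 0.01; -40 -2 0 0.01; -40 -2 0 0.01; -40 -1 0 0.01; -28 -1 0 0; 0 0 0 0"

```text
time: 16.45
tool_pos: [0.5819, -0.2044, 0.1141]
tool_rot: [3.088, -0.01, 1.485]
contact_force: [-0.0, 1.7, -2.4]
opening: 0.0491
```

```bash
python3 -c "
from h import *
sc=cams.read_camera('scene')
tilt()
plan(.5827,-.2099,.070,np.radians(85.6),n=2)
crop(sc,190,245,60,45,6,'pics/g16.png')
"
```

```text
tilt radial 0.0492 tang 0.0238 q [-0.475  0.6    1.471  0.036  1.025 -0.408]
t 16.5 pos [ 581.9 -203.2  114. ] rot [ 3.088  -0.0109  1.4862] F [-0.8 -0.5 -1.8] op 49.2
2 -3 1 22 -0.00; -3 1 22 -0.00
```

View pics/g16.png

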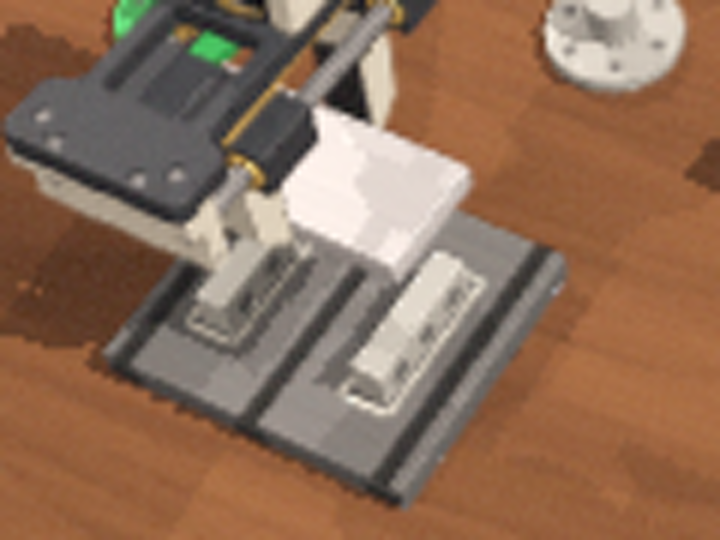

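servo_tool --targets "-3 2 22 0; -3 2 20 0; 0 0 0 0"

```text
time: 16.88
tool_pos: [0.5881, -0.2063, 0.0705]
tool_rot: [3.089, -0.012, 1.489]
contact_force: [-0.2, -0.6, -1.7]
opening: 0.0496
```

```bash
python3 -c "
from h import *
sc=cams.read_camera('scene')
tilt()
plan(.5827,-.2099,.0525,np.radians(85.6),n=1)
crop(sc,190,245,50,40,8,'pics/g17.png')
"
```

```text
tilt radial 0.0495 tang 0.0249 q [-0.476  0.663  1.487  0.039  0.946 -0.415]
t 16.93 pos [ 588.6 -206.5   71.5] rot [ 3.0873 -0.0116  1.4887] F [-0.8 -1.1 -2. ] op 49.5
1 -3.9 -5.6 19.0 -0.005
```

View pics/g17.png

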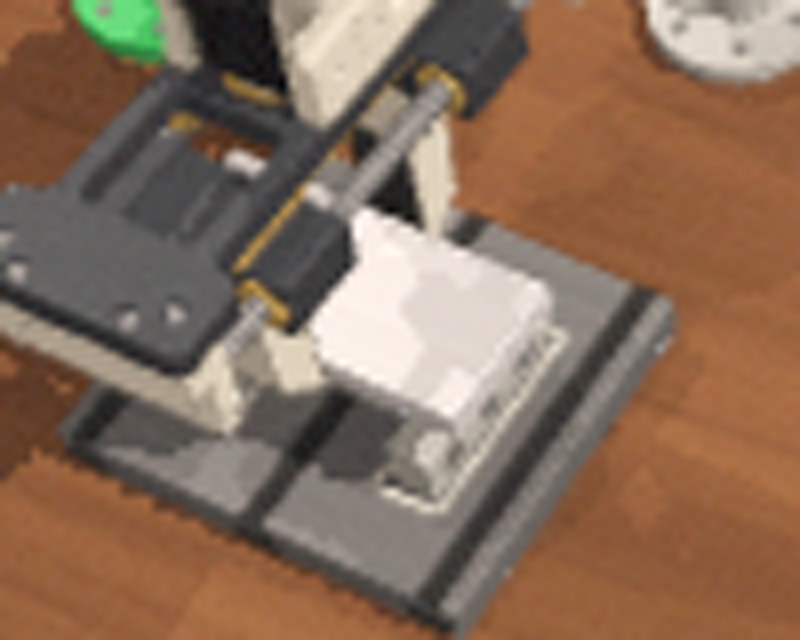

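servo_tool --targets "-4 -6 9 0; 0 -1 6 0; 0 0 0 0"

```text
time: 17.3
tool_pos: [0.5822, -0.2096, 0.0565]
tool_rot: [3.086, -0.011, 1.489]
contact_force: [1.2, 0.3, -2.1]
opening: 0.049
```

```bash
python3 -c "
from h import *
sc=cams.read_camera('scene')
tilt()
plan(.5827,-.2099,.0525,np.radians(85.6),n=1)
# overlay desired blank in scene frame
a=np.radians(-4.6+90)
B=np.array([[sx*.055,sy*.025,z] for z in(.035,.047) for sx,sy in((-1,-1),(1,-1),(1,1),(-1,1),(-1,-1))])
overlay(sc,[(place(B,.5822,-.2097,a),(0,0,255))],(130,205),8,'pics/g18.png',(100,75))
"
```

```text
tilt radial 0.0517 tang 0.0251 q [-0.485  0.675  1.515  0.041  0.905 -0.428]
t 17.35 pos [ 582.4 -209.7   56.7] rot [ 3.0851 -0.0107  1.4895] F [-0.3  0.2 -1.9] op 49.3
1 -0.2 0.3 4.2 -0.004
```

View pics/g18.png

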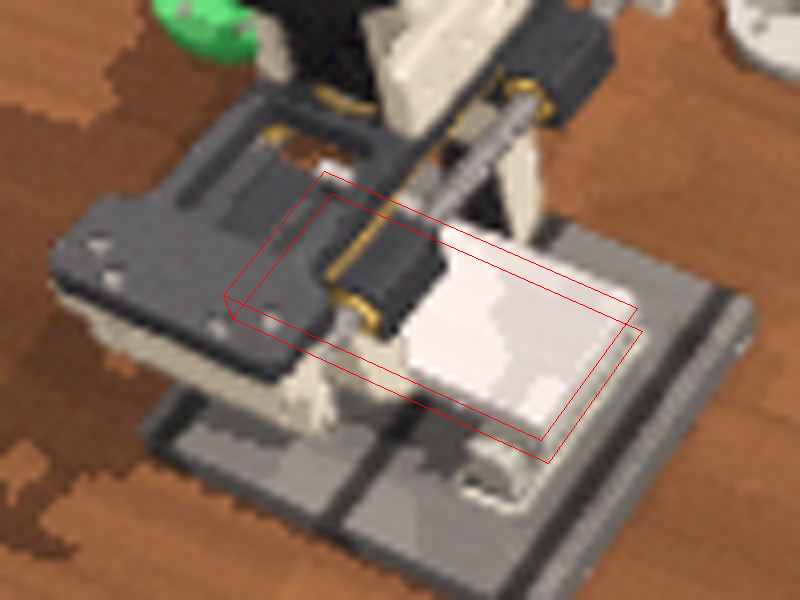

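servo_tool --targets "0 0 4 0; 0 0 1.5 0"

```text
time: 17.6
tool_pos: [0.5831, -0.2099, 0.0516]
tool_rot: [3.084, -0.01, 1.489]
contact_force: [-2.5, 0.7, 2.7]
opening: 0.0492
```

```bash
python3 -c "
from h import *
sc=cams.read_camera('scene')
plan(.5827,-.2099,.0515,np.radians(85.6),n=1)
a=np.radians(-4.6+90)
B=np.array([[sx*.055,sy*.025,z] for z in(.035,.047) for sx,sy in((-1,-1),(1,-1),(1,1),(-1,1),(-1,-1))])
overlay(sc,[(place(B,.5822,-.2097,a),(0,0,255))],(130,205),8,'pics/g19.png',(100,75))
"
```

```text
t 17.65 pos [ 583.1 -209.9   51.7] rot [ 3.0841 -0.0102  1.4894] F [-0.   0.1 -1.3] op 49.2
1 -0.1 -0.4 0.2 -0.005
```

View pics/g19.png

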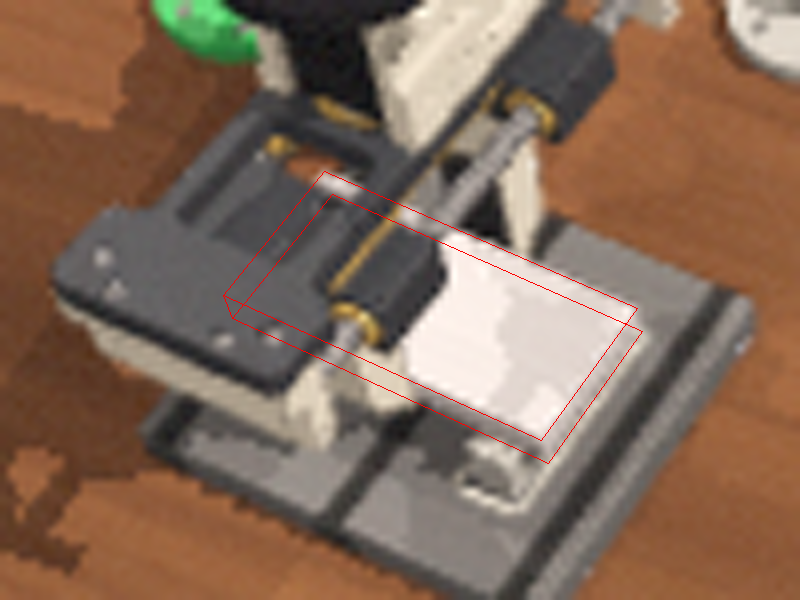

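servo_tool --targets "0 0 1 0"

```text
time: 17.77
tool_pos: [0.5832, -0.2099, 0.0515]
tool_rot: [3.084, -0.01, 1.49]
contact_force: [-4.0, 1.5, 10.5]
opening: 0.0492
```

servo_tool --targets "0 0 0 0; 0 0 0 0; 0 0 0 0" --hand 0.75

```text
time: 18.15
tool_pos: [0.5841, -0.2103, 0.0524]
tool_rot: [3.081, -0.009, 1.49]
contact_force: [0.5, 0.2, -0.1]
opening: 0.0681
```

```bash
python3 -c "
from h import *
sc=cams.read_camera('scene')
plan(.5827,-.2099,.11,np.radians(85.6),n=2);tilt()
a=np.radians(-4.6+90)
B=np.array([[sx*.055,sy*.025,z] for z in(.035,.047) for sx,sy in((-1,-1),(1,-1),(1,1),(-1,1),(-1,-1))])
overlay(sc,[(place(B,.5822,-.2097,a),(0,0,255))],(130,205),8,'pics/g20.png',(100,75))
"
```

```text
t 18.2 pos [ 584.1 -210.3   52.4] rot [ 3.0814 -0.0091  1.4896] F [ 0.5 -0.4 -0.5] op 68.5
2 0 -1 -29 -0.00; 0 -1 -29 -0.00
tilt radial 0.0557 tang 0.0244 q [-0.485  0.681  1.516  0.041  0.893 -0.428]
```

View pics/g20.png

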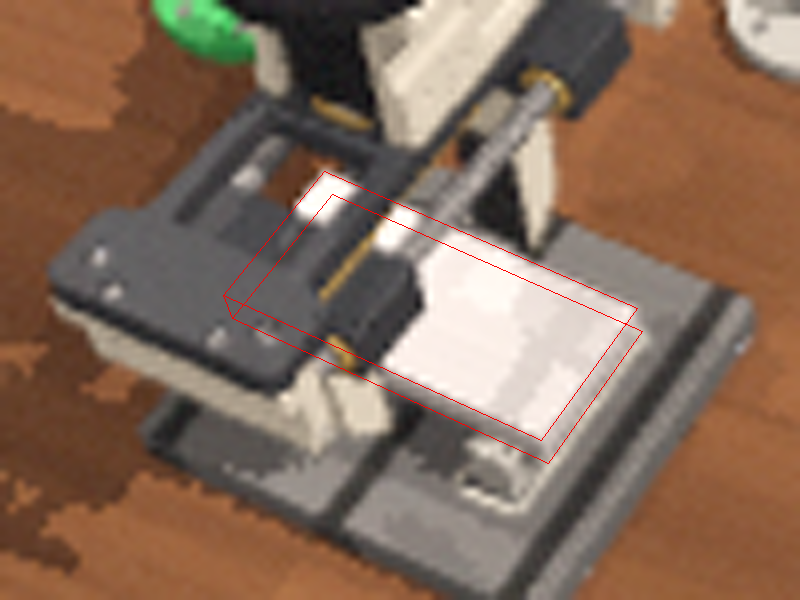

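servo_tool --targets "0 0 -20 0; 0 0 -40 0; 0 0 -30 0"

```text
time: 18.58
tool_pos: [0.5772, -0.21, 0.1412]
tool_rot: [3.087, -0.012, 1.49]
contact_force: [1.3, -0.2, 1.4]
opening: 0.0692
```

```bash
python3 -c "
from h import *
plan(.4112,-.1714,.12,np.radians(157),vmax=45,wmax=.16);tilt()
"
```

```text
t 18.57 pos [ 577.2 -210.   141.2] rot [ 3.0874 -0.0117  1.4895] F [ 1.3 -0.2  1.4] op 69.2
8 3 -21 3 -0.16; 6 -20 3 -0.16; 9 -19 3 -0.16; 12 -17 3 -0.16; 15 -15 3 -0.16; 17 -13 3 -0.16; 19 -10 3 -0.16; 20 -7 3 -0.16
tilt radial 0.0491 tang 0.0256 q [-0.49   0.567  1.449  0.036  1.082 -0.425]
```

servo_tool --targets "3 -21 3 -0.16; 6 -20 3 -0.16; 9 -19 3 -0.16; 12 -17 3 -0.16; 15 -15 3 -0.16; 17 -13 3 -0.16; 19 -10 3 -0.16; 14 -5 3 -0.1; 0 0 0 0" --hand 0.48

```text
time: 19.7
tool_pos: [0.4165, -0.1784, 0.1106]
tool_rot: [3.115, 0.058, 2.748]
contact_force: [1.0, 0.8, -0.4]
opening: 0.0441
```

```bash
python3 -c "
from h import *
sc=cams.read_camera('scene');tp=cams.read_camera('top')
plan(.4112,-.1714,.06,np.radians(157),n=2);tilt()
a=np.radians(-4.6+90)
B=np.array([[sx*.055,sy*.025,z] for z in(.035,.047) for sx,sy in((-1,-1),(1,-1),(1,1),(-1,1),(-1,-1))])
overlay(sc,[(place(B,.5822,-.2097,a),(0,0,255))],(130,205),8,'pics/g21.png',(100,75))
overlay(tp,[(place(B,.5846,-.2094,a),(0,0,255))],(320,110),8,'pics/g21t.png',(90,75))
crop(sc,230,200,50,40,8,'pics/g22.png')
"
```

```text
t 19.8 pos [ 417.8 -179.   111. ] rot [3.1151 0.0593 2.7471] F [-0.3 -0.   0.9] op 43.8
2 4 2 25 0.00; 5 2 25 0.00
tilt radial 0.0590 tang 0.0271 q [-0.6    0.35   1.935  0.053  0.804 -1.812]
```

View pics/g21.png

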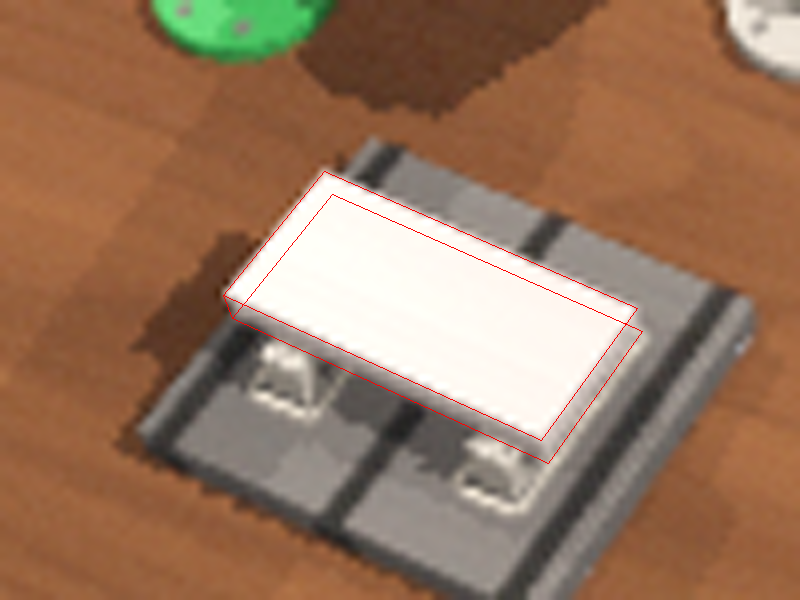

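View pics/g21t.png

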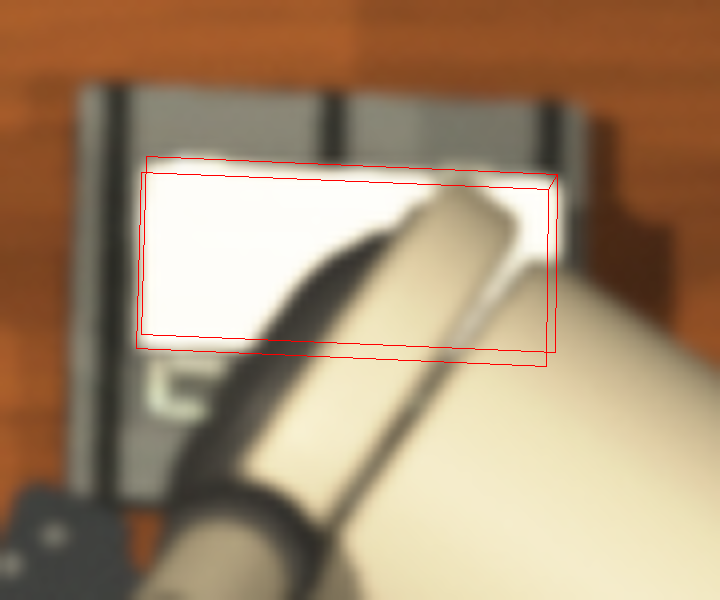

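View pics/g22.png

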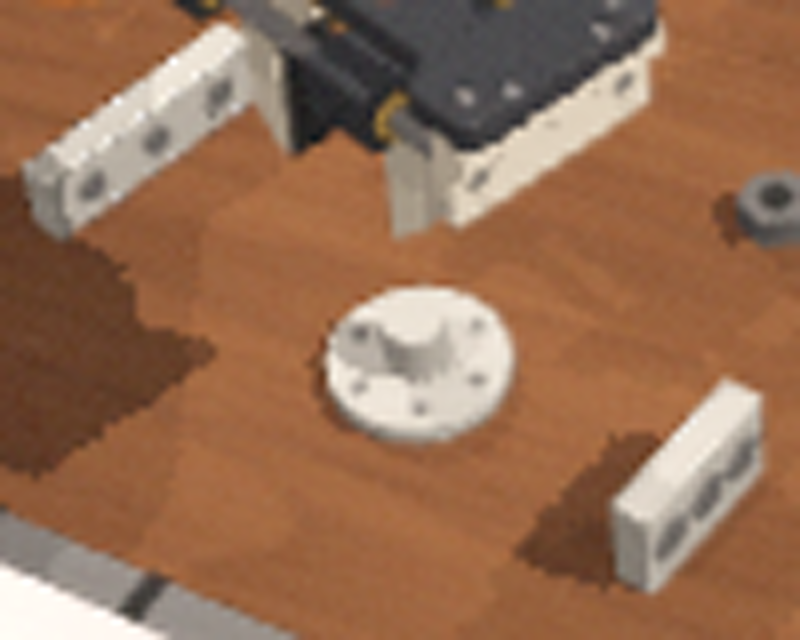

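servo_tool --targets "4 3 25 0; 4 3 24 0; 0 0 0 0"

```text
time: 20.18
tool_pos: [0.4194, -0.1717, 0.0619]
tool_rot: [3.116, 0.065, 2.742]
contact_force: [-0.5, -0.3, -0.2]
opening: 0.0438
```

```bash
python3 -c "
from h import *
sc=cams.read_camera('scene')
plan(.4112,-.1714,.026,np.radians(157),n=1);tilt()
crop(sc,230,200,40,30,10,'pics/g23.png')
"
```

```text
t 20.23 pos [ 420.1 -172.3   62.8] rot [3.1161 0.0667 2.7423] F [-0.5  0.9 -0.5] op 43.4
1 8.5 -2.7 36.8 0.002
tilt radial 0.0669 tang 0.0248 q [-0.584  0.433  1.991  0.061  0.658 -1.803]
```

View pics/g23.png

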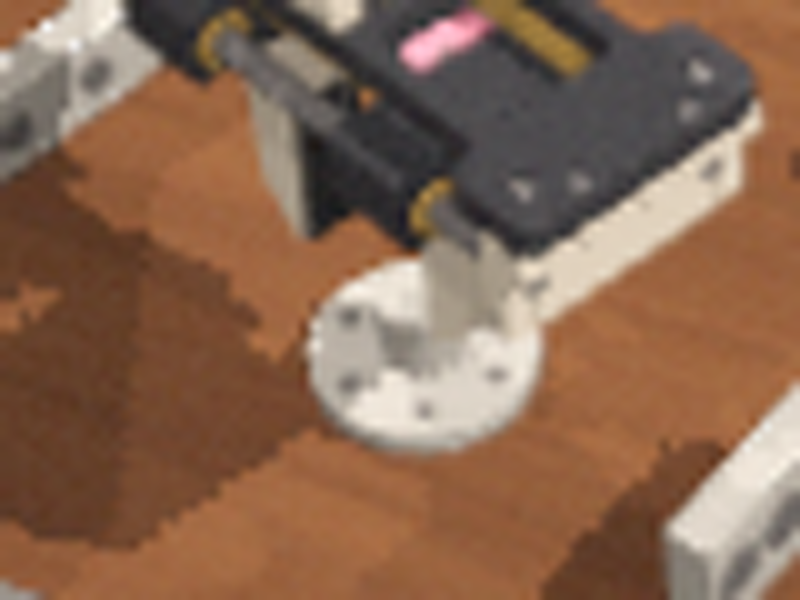

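servo_tool --targets "8 -3 12 0; 3 0 14 0; 0 0 4 0; 0 0 0 0"

```text
time: 20.72
tool_pos: [0.4152, -0.1736, 0.0354]
tool_rot: [3.118, 0.076, 2.74]
contact_force: [-0.6, 0.3, 0.0]
opening: 0.044
```

```bash
python3 -c "
from h import *
sc=cams.read_camera('scene')
plan(.4112,-.1714,.026,np.radians(157),n=1);tilt()
crop(sc,230,200,40,30,10,'pics/g24.png')
"
```

```text
t 20.77 pos [ 415.3 -173.7   35.5] rot [3.1177 0.0761 2.7404] F [-0.2  0.4  0.5] op 44.2
1 4.7 0.5 9.5 0.000
tilt radial 0.0761 tang 0.0235 q [-0.593  0.479  2.03   0.071  0.564 -1.822]
```

View pics/g24.png

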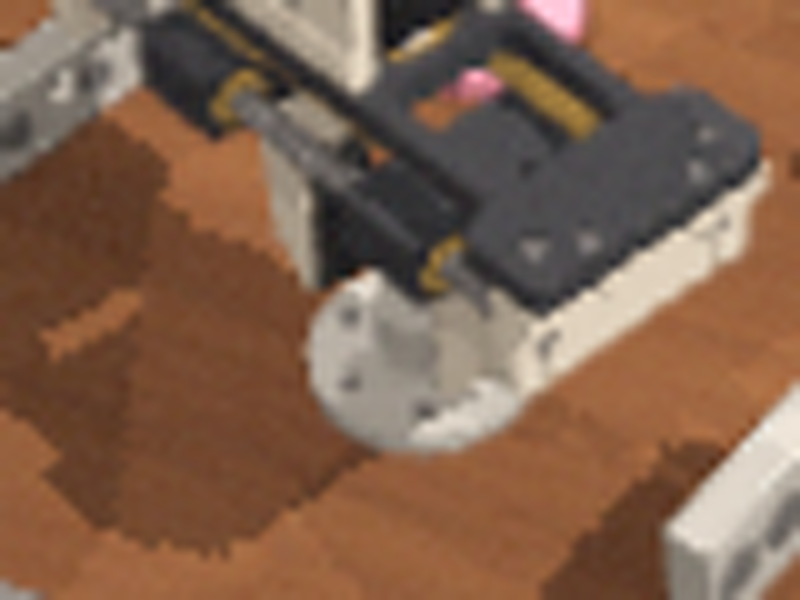

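servo_tool --targets "5 1 6 0; 1 0 3 0"

```text
time: 21.02
tool_pos: [0.4113, -0.1707, 0.0266]
tool_rot: [3.118, 0.078, 2.74]
contact_force: [0.5, 0.6, -0.5]
opening: 0.0442
```

servo_tool --targets "0 0 0.5 0; 0 0 0 0; 0 0 0 0" --hand 0.1

```text
time: 21.4
tool_pos: [0.4113, -0.1706, 0.0259]
tool_rot: [3.118, 0.078, 2.74]
contact_force: [0.3, 0.5, -0.3]
opening: 0.0206
```

```bash
python3 -c "
from h import *
sc=cams.read_camera('scene')
plan(.4112,-.1714,.026,np.radians(157),n=1);tilt()
crop(sc,230,200,40,30,10,'pics/g25.png')
"
```

```text
t 21.45 pos [ 411.3 -170.6   25.9] rot [3.118  0.0778 2.7405] F [-0.4  0.  -1.4] op 20.8
1 -0.2 -0.7 -0.1 0.000
tilt radial 0.0779 tang 0.0230 q [-0.592  0.493  2.051  0.075  0.527 -1.826]
```

View pics/g25.png

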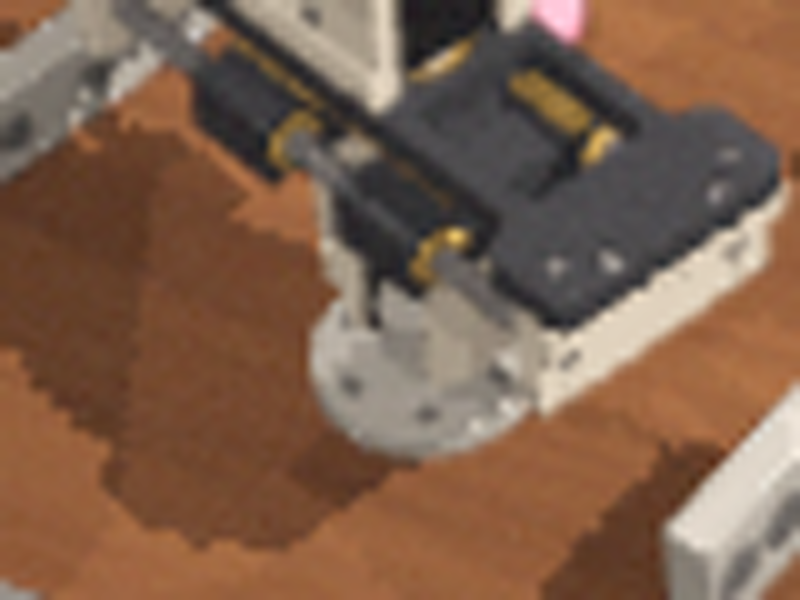

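servo_tool --targets "0 0 -40 0; 0 0 -50 0" --hand 0

```text
time: 21.7
tool_pos: [0.4016, -0.1684, 0.114]
tool_rot: [3.116, 0.068, 2.74]
contact_force: [2.3, -0.9, -2.7]
opening: 0.0207
```

```bash
python3 -c "
from h import *
sc=cams.read_camera('scene')
plan(.603,.2167,.12,2.74,vmax=45);tilt()
crop(sc,230,190,40,30,10,'pics/g26.png')
"
```

```text
t 21.75 pos [ 403.9 -169.9  119.7] rot [3.1179 0.0767 2.7406] F [ 3.1 -0.3  2.1] op 20.7
10 -3 43 -0 0.00; -3 43 -0 0.00; -3 43 -0 0.00; -3 43 -0 0.00; -3 43 -0 0.00; -3 43 -0 0.00; -3 43 -0 0.00; -3 43 -0 0.00; -3 43 -0 0.00; -3 43 -0 0.00
tilt radial 0.0767 tang 0.0235 q [-0.601  0.303  1.98   0.054  0.789 -1.808]
```

View pics/g26.png

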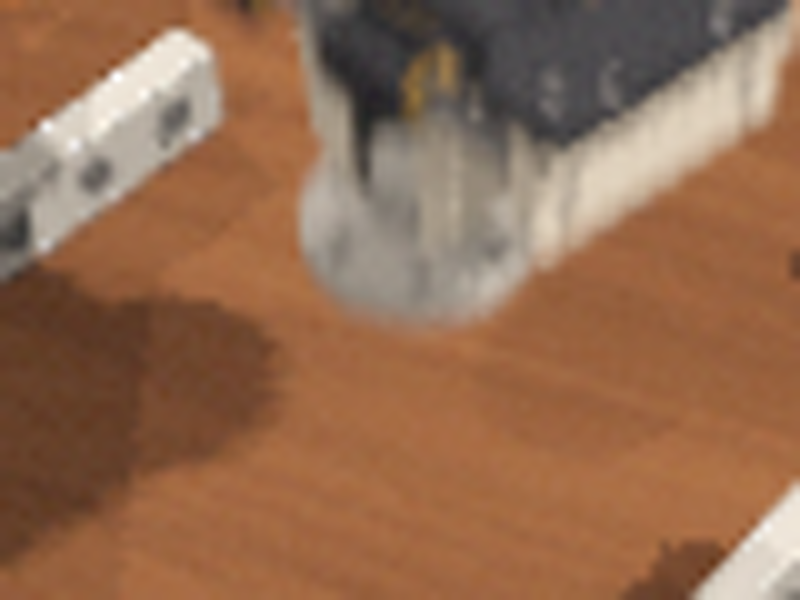

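servo_tool --targets "-3 43 0 0; -3 43 0 0; -3 43 0 0; -3 43 0 0; -3 43 0 0; -3 43 0 0; -3 43 0 0; -3 43 0 0; -3 43 0 0; -2 28 0 0; 0 0 0 0"

```text
time: 23.12
tool_pos: [0.596, 0.2122, 0.1275]
tool_rot: [3.122, 0.074, 2.738]
contact_force: [0.2, -0.1, -2.6]
opening: 0.0208
```

```bash
python3 -c "
from h import *
sc=cams.read_camera('scene')
plan(.603,.2167,.075,2.74,n=2);tilt()
crop(sc,360,305,55,45,7,'pics/g27.png')
"
```

```text
t 23.18 pos [595.3 211.2 127.3] rot [3.1229 0.0734 2.7373] F [-0.2 -0.4 -2.7] op 20.9
2 -2 4 26 -0.00; -2 4 26 -0.00
tilt radial 0.0665 tang -0.0360 q [ 0.234  0.602  1.426 -0.033  1.043 -0.918]
```

View pics/g27.png

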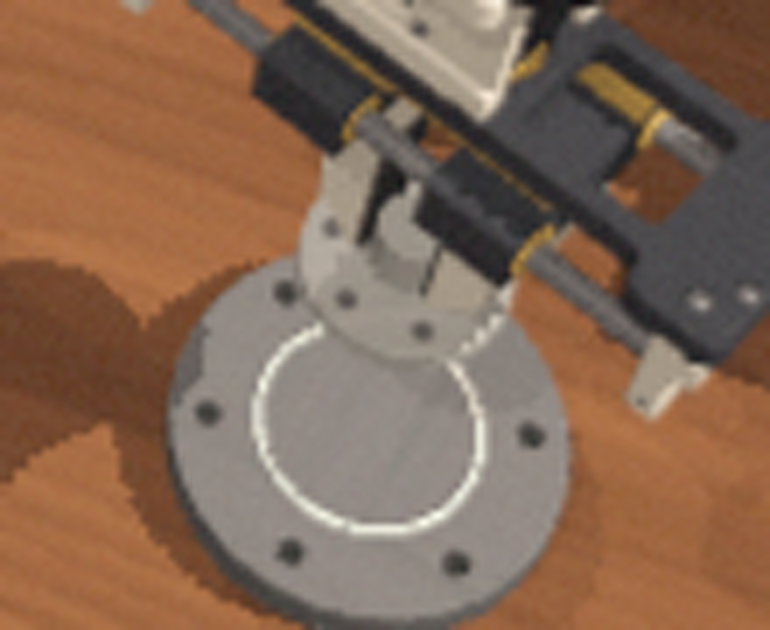

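servo_tool --targets "-1 5 26 0; -1 4 24 0; 0 0 0 0"

```text
time: 23.55
tool_pos: [0.6029, 0.2154, 0.0757]
tool_rot: [3.126, 0.071, 2.736]
contact_force: [-0.2, 0.0, -1.7]
opening: 0.021
```

```bash
python3 -c "
from h import *
sc=cams.read_camera('scene')
plan(.603,.2167,.055,2.74,n=1);tilt()
crop(sc,360,305,55,45,7,'pics/g28.png')
"
```

```text
t 23.6 pos [603.5 215.4  77. ] rot [3.1244 0.0727 2.7355] F [-0.2 -0.  -2.7] op 20.5
1 1.0 0.9 22.0 -0.005
tilt radial 0.0649 tang -0.0369 q [ 0.238  0.676  1.443 -0.037  0.954 -0.908]
```

View pics/g28.png

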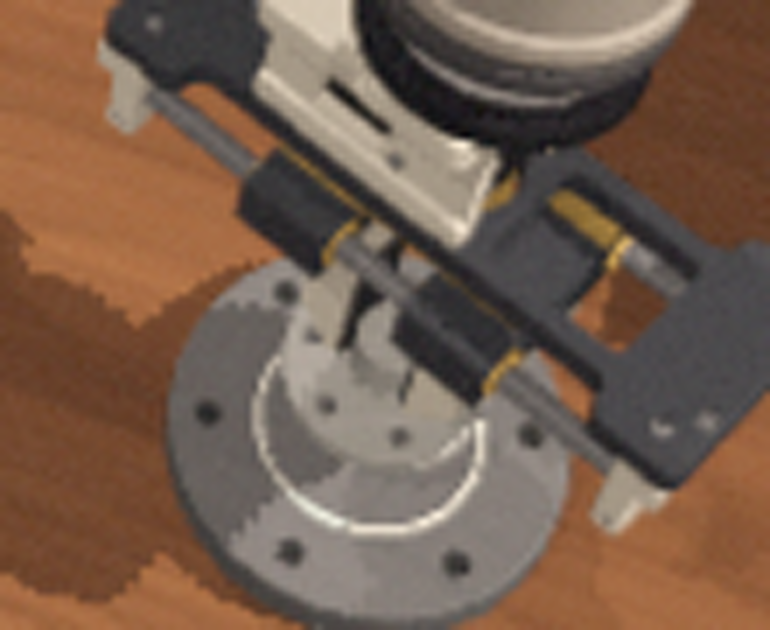

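servo_tool --targets "2 1 13 0; 1 0 10 0; 0 0 0 0"

```text
time: 23.98
tool_pos: [0.6033, 0.2165, 0.0545]
tool_rot: [3.123, 0.075, 2.734]
contact_force: [0.5, 0.3, -2.0]
opening: 0.0207
```

```bash
python3 -c "
from h import *
sc=cams.read_camera('scene')
plan(.603,.2167,.045,2.74,n=1);tilt()
C=cyl(.06,.008,.018)[1::2]; C0=cyl(.06,.008,.018)[::2]
overlay(sc,[(C+[.602,.2157,0],(0,0,255)),(C0+[.602,.2157,0],(0,0,255))],(305,265),7,'pics/g29.png',(110,85))
"
```

```text
t 24.02 pos [603.6 216.6  55. ] rot [3.1225 0.0754 2.7343] F [-0.   0.2 -2.4] op 21.0
1 0.6 -0.2 10.0 -0.006
tilt radial 0.0680 tang -0.0375 q [ 0.24   0.703  1.461 -0.038  0.906 -0.902]
```

View pics/g29.png

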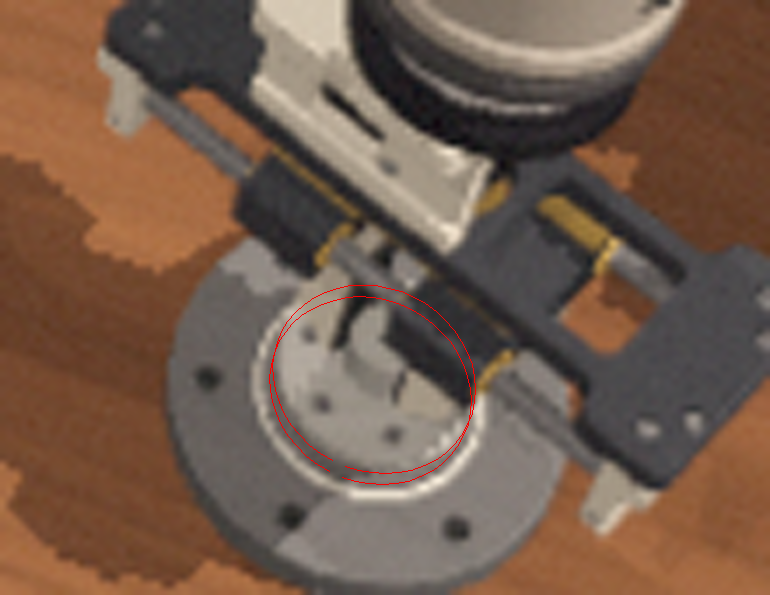

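servo_tool --targets "1 0 7 0; 0 0 3 0; 0 0 0.5 0"

```text
time: 24.4
tool_pos: [0.6039, 0.2171, 0.0445]
tool_rot: [3.122, 0.076, 2.734]
contact_force: [0.8, 0.2, -1.8]
opening: 0.0211
```

```bash
python3 -c "
from h import *
sc=cams.read_camera('scene')
plan(.603,.2167,.044,2.74,n=1);tilt()
C=cyl(.06,.008,.018)[1::2]; C0=cyl(.06,.008,.018)[::2]
overlay(sc,[(C+[.602,.2157,0],(0,0,255)),(C0+[.602,.2157,0],(0,0,255))],(305,265),7,'pics/g30.png',(110,85))
"
```

```text
t 24.45 pos [603.9 217.1  44.5] rot [3.1217 0.0765 2.7344] F [ 0.   1.3 -3.2] op 20.9
1 0.7 -0.7 0.5 -0.006
tilt radial 0.0694 tang -0.0377 q [ 0.24   0.717  1.468 -0.039  0.884 -0.901]
```

View pics/g30.png

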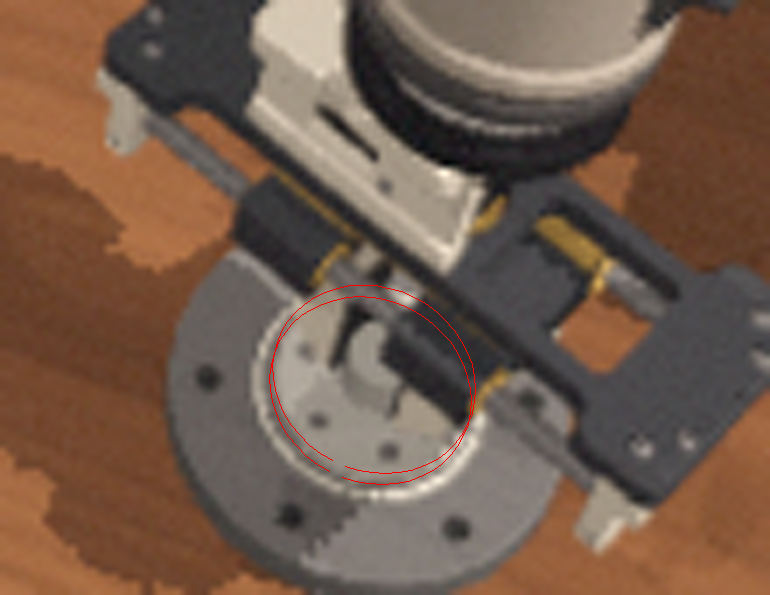

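servo_tool --targets "0.5 -0.5 1.5 0; 0 0 1 0"

```text
time: 24.7
tool_pos: [0.6039, 0.217, 0.0439]
tool_rot: [3.121, 0.078, 2.734]
contact_force: [-4.5, -0.8, 6.9]
opening: 0.0206
```

```bash
python3 -c "
from h import *
sc=cams.read_camera('scene')
plan(.603,.2167,.044,2.74,n=1);tilt()
"
```

```text
t 24.75 pos [603.9 217.   43.9] rot [3.1206 0.078  2.7344] F [-3.3  0.4  5.1] op 20.7
1 0.7 -0.7 -0.1 -0.006
tilt radial 0.0712 tang -0.0379 q [ 0.24   0.717  1.47  -0.039  0.88  -0.9  ]
```

Contact made at the expected height; release.

servo_tool --targets "0 0 0 0; 0 0 0 0; 0 0 0 0" --hand 0.48

```text
time: 25.12
tool_pos: [0.6049, 0.2172, 0.045]
tool_rot: [3.119, 0.08, 2.734]
contact_force: [0.8, -0.1, -0.7]
opening: 0.0429
```

servo_tool --targets "0 0 -15 0; 0 0 -35 0; 0 0 -45 0; 0 0 -30 0"

```text
time: 25.62
tool_pos: [0.5935, 0.2184, 0.1732]
tool_rot: [3.121, 0.078, 2.734]
contact_force: [0.6, 1.1, -0.5]
opening: 0.044
```

servo_tool --targets "30 10 0 0; 45 10 0 0; 45 10 0 0; 20 5 0 0; 0 0 0 0"

```text
time: 26.25
tool_pos: [0.4788, 0.3088, 0.1722]
tool_rot: [3.11, 0.089, 2.732]
contact_force: [-0.5, 0.5, 0.9]
opening: 0.044
```

```bash
python3 -c "
from h import *
sc=cams.read_camera('scene');tp=cams.read_camera('top')
plan(.603,.2167,.044,2.74,n=1);tilt()
cv2.imwrite('pics/endS.png',sc['color'][:,:,::-1]);cv2.imwrite('pics/endT.png',tp['color'][:,:,::-1])
C=cyl(.06,.008,.018)[1::2]; C0=cyl(.06,.008,.018)[::2]
overlay(sc,[(C+[.602,.2157,0],(0,0,255)),(C0+[.602,.2157,0],(0,0,255))],(305,265),7,'pics/g31.png',(110,85))
overlay(tp,[(C+[.6047,.2161,0],(0,0,255))],(125,110),7,'pics/g31t.png',(90,75))
"
```

```text
t 26.35 pos [480.3 307.9 172. ] rot [3.11   0.0893 2.7305] F [0.  0.4 0.5] op 43.8
1 -149.0 -34.5 128.0 -0.009
tilt radial 0.0758 tang -0.0565 q [ 0.462  0.448  1.565 -0.055  1.048 -0.674]
```

View pics/g31.png

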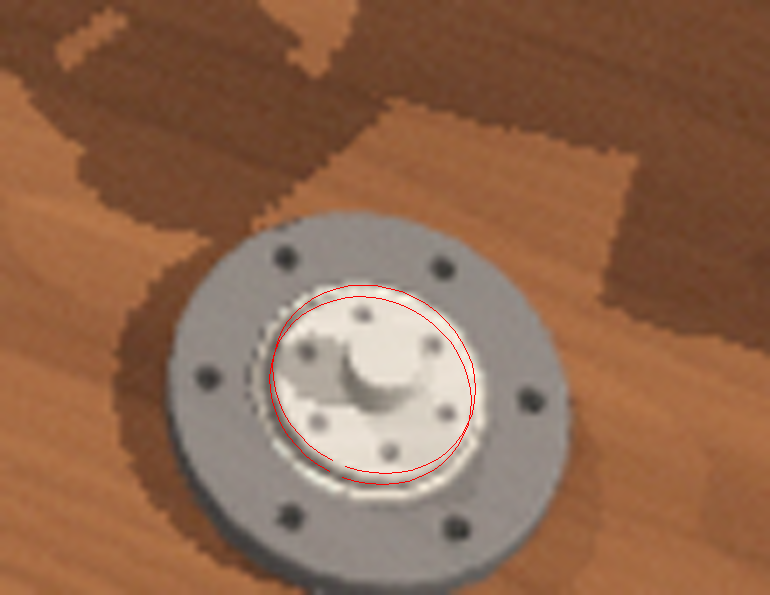

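View pics/g31t.png

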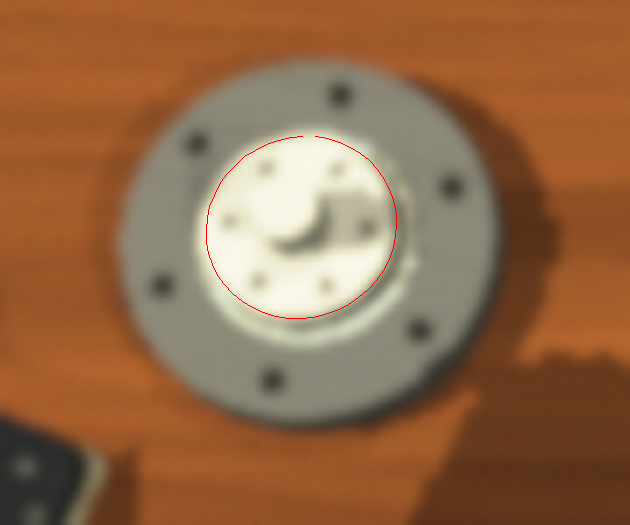

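View pics/endS.png

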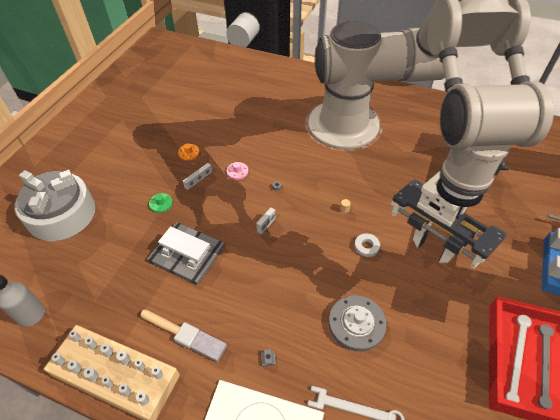

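View pics/endT.png

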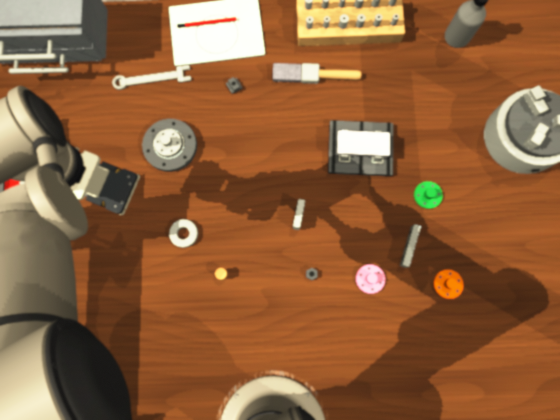

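```bash
python3 - <<'E'
from h import *
sc=cams.read_camera('scene')
for n,pa,x0 in (("tall",box(.06,.014,.038),(.4335,-.0669,-.215)),("long",box(.09,.014,.028),(.3605,-.2998,-.35)),("ring",[cyl(.06,.014)],(.4016,.1828,0))):
    q,e=fit((sc,),pa,x0,yawfix=n=="ring",only=9); print(n,np.round(q*[1000,1000,57.3],1),e)
s=telemetry.observe(); print(s["time"],s["opening"],np.abs(s["qvel"]).max())
print(robot.hand_in())
E
```

```text
tall [433.5 -66.9 -12.2] [np.float64(0.0363504826769503)]
long [ 360.5 -299.9  -20. ] [np.float64(0.036476039563894155)]
ring [401.6 182.8   0. ] [np.float64(0.11679269462687626)]
26.4 0.04387964340731319 0.01158323093244743
the job is handed in; nothing more can be done
None
```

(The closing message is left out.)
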